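Load small speakers under the bench microscope with a paddle

ROBOT

A 6-joint arm with a two-finger parallel gripper is mounted at the origin on the work surface. World frame = base frame: x ahead of the robot, y to its left, z up, the work surface at z = 0. Lengths are in m, angles in rad, forces in N, time in s.
With the tool pointing down it reaches from about 0.325 to 0.85 m from the base axis. Payload 15.5 kg.
Tool frame: the origin (TCP) lies at the very end of the fingers, on their centre line; the grasp point (between the pads) lies 19 mm behind it (robot.grasp_offset is the distance from the TCP to the grasp point, in m); z points along the fingers, y is the line along which they close (so a half turn about z gives the same grasp; the last joint's range is limited). The gripper opens to 91 mm and grips with 3 to 60 N. Pads are 32 mm wide; open, the fingers measure 118 mm over their backs; the gripper's body (76 mm by 178 mm) begins 60 mm behind the grasp point.
Start: joints at [1.073, 0.494, 1.345, -0, 1.302, -0.096], TCP at [0.245, 0.575, 0.214] pointing down, gripper open.
Joint ranges: [-2.91, 2.91], [-0.82, 2.16], [0.22, 2.67], [-1.22, 4.37], [0.12, 2.79], [-3.08, 3.08]. Speed limits (rad/s): [1.89, 1.89, 2.57, 3.01, 3.01, 3.01].

INTERFACE

Orientations are given as a 3x3 rotation matrix whose columns are the frame's x, y, z axes.
In Python, from station import robot gives the robot as it stands.
- The arm moves only by the tool arm_command, never from a script. Its argument "commands" is a list of rows, each an object with "offset": the shift along the tool's x, y, z in mm, a list of three; "turn": the turn, a rotation vector about the tool's x, y, z in rad, a list of three; "grip": the opening, from 0 (shut) to 1 (fully open). In form: [{"offset": [dx, dy, dz], "turn": [rx, ry, rz], "grip": grip}, ...]. A call has 1 to 8 rows; each row shifts and turns the commanded pose from where the row before left it, along the tool's axes as they then stand; what a row does not reach is not made up. A row lasts 1/8 s, in which the tool goes at most 62.5 mm and 10.7 degrees, less where a joint would pass 70% of its speed; a pose out of reach is approached as far as the arm can. A call with a gripper value outside its range is refused whole. The fingers move at their own pace and stop on an object; the grip force is fixed at half the most. Time passes only in rows, so rows that do not move let the fingers close. It gives the time, the measured TCP pose, the force, the opening and the grip force at its end, in the units of the state.
- robot.read_state(): the state, without advancing time (a new reading comes with each control period).
- robot.read_camera(name): name is "side" or "top" or "wrist"; returns (picture, depth): 400x640x3 uint8, red, green, blue; 400x640 float32, m along the optical axis (not along the pixel's ray), 0 where there is no reading.
- robot.camera_info(name): a dict with "fov_y" (degrees; the focal length in pixels is half the picture's height over the tangent of half this angle, whatever the lens; pixels are square), "cx", "cy" (the principal point, pixels), "dist_coeffs" ([k1, k2, p1, p2, k3] as OpenCV has them; the pictures are not rectified), "R" (3x3) and "t" (3): a world point X has camera coordinates R X + t; the wrist camera has in their place "T_tool_cam" (4x4, takes a point from camera to tool coordinates, whose origin is the TCP and whose axes are the flange's). Camera axes: x right, y down, z forward; pixel columns grow to the right and rows downward; lengths in m; the calibration is good to about 2 mm. A picture is of the moment at which its call begins: read the wrist's pose just before it. camera_info takes no time and is no camera call.
- robot.sign_off(): hands the job in; it is judged then, once.
The state is a dict: "clock": time; "joint_pos": joint angles; "joint_vel": joint speeds; "effort": joint torques, N m; "tcp_pos": TCP position; "eef_rot": TCP orientation; "wrist_force": force on the tool from outside, world axes, zero at the start; "ft_torque": the same for the moment, N m; "gripper_width": opening from 0.0 (shut) to 1.0 (fully open); "finger_force": force on a finger pad.
Only numpy, scipy, OpenCV 4.12 (cv2) and the standard library are available. Lean on these libraries where they do the work, as an engineer would, in place of code of your own. Each camera call takes 0.05 s, during which the arm holds its last target. There are 200 camera calls.

TASK

First swing the microscope over the middle nest of the inspection stage so that its head is centred straight above that nest. Then carry every small speaker from the wooden rack to the stage, lying level on the flat blade of the paddle, and set each one down gently and without haste, centred on a nest of its own; never tip or drop a speaker or touch one with the gripper. Finally stand the paddle back on its rubber mat, upright and lying along the mat as before, with the microscope still over the middle nest and the other things on the bench left where they are.

Things in the scene. Friction and masses are not known exactly. Their poses are not given: they have to be found in the camera images.
- scope (a joint): Swing of the microscope's arm about its upright column, rad. 0: the head is straight above the middle nest; it grows as the head swings to the stage's +y side (clockwise from above). Range -0.8 to 1.5, no stop or detent at 0; it stays by friction wherever it is left (about 1.5 N moves it at the knob).
- scope_knob (a point): A point on the black upright knob (16 mm diameter, 42 mm tall) on top of the grey round microscope head, 25 mm above the knob's foot and 17 mm below its top; on the head's axis, 125 mm from the column's axis. The head is 50 mm in diameter; its lens end is 90 mm, its top 160 mm and the knob's top 202 mm above the bench.
- pivot (a point): A point on the axis of the microscope's column, 125 mm above the bench, on the stage's axis of symmetry 125 mm behind (+x of) the middle nest. The column and its collar (36 mm in diameter) end 134 mm above the bench.
- nest0 (a point): Centre of the right-hand (-y) nest of the aluminium inspection stage, at the level of the two rails' tops, 40 mm above the bench. Axes are the stage's: x points away from the robot along the slot, y to the left, z up. The slot between the rails is 26 mm wide, runs along x, open at front, back and top, 34 mm deep. The rails are 50 mm long and centred here. Nests are 60 mm apart.
- nest1 (a point): Centre of the middle nest of the aluminium inspection stage, at the level of the two rails' tops, 40 mm above the bench. Axes are the stage's: x points away from the robot along the slot, y to the left, z up. The slot between the rails is 26 mm wide, runs along x, open at front, back and top, 34 mm deep. The rails are 50 mm long and centred here. Nests are 60 mm apart.
- nest2 (a point): Centre of the left-hand (+y) nest of the aluminium inspection stage, at the level of the two rails' tops, 40 mm above the bench. Axes are the stage's: x points away from the robot along the slot, y to the left, z up. The slot between the rails is 26 mm wide, runs along x, open at front, back and top, 34 mm deep. The rails are 50 mm long and centred here. Nests are 60 mm apart.
- rack: Wooden rack with three slots just like those of the stage (26 mm wide, 60 mm apart, along its x axis, open at front and back, rails 50 mm long with tops 40 mm above the bench, base 6 mm). Origin: centre of its underside; x points away from the robot along the slots. The speakers start lying across the slots, within 3 mm of centred.
- speaker0_mid (a point): A small round loudspeaker: a flat steel disc 46 mm in diameter and 6 mm thick with a dark membrane on top, 15 to 28 g. The point is its centre, half-way up; z is its axis. There are two or three such speakers (an absent one gives None); any may go to any nest.
- speaker1_mid (a point): A small round loudspeaker: a flat steel disc 46 mm in diameter and 6 mm thick with a dark membrane on top, 15 to 28 g. The point is its centre, half-way up; z is its axis. There are two or three such speakers (an absent one gives None); any may go to any nest.
- speaker2_mid (a point): A small round loudspeaker: a flat steel disc 46 mm in diameter and 6 mm thick with a dark membrane on top, 15 to 28 g. The point is its centre, half-way up; z is its axis. There are two or three such speakers (an absent one gives None); any may go to any nest.
- paddle_grip (a point): Paddle, 0.11 kg, stands by itself: flat steel foot 60 x 50 x 3 mm, a blade 18 mm wide, 3 mm thick running forward from it (undersides level), and on the foot's middle an upright grip post 14 mm across, 30 mm along, its top 75 mm above the underside. Point: in the post, 55 mm above the underside. x forward along the blade, y left, z up.
- paddle_tip (a point): Middle of the upper edge of the blade's free end: 140 mm ahead of the grip's axis and 3 mm above the underside. The free blade is 110 mm long. Axes as for the grip.
- paddle_mid (a point): Point on the underside of the paddle, half-way along it: 55 mm ahead of the grip's axis.
- mat: Fixed black rubber mat 190 (along its x) x 80 x 2 mm on which the paddle stands and lies along x, blade away from the robot. Origin: centre of its underside.
- driver: Bystander to be left alone: screwdriver 150 mm long. Origin: underside, in the middle.
- phone: Bystander to be left alone: phone 145 x 70 x 8 mm. Origin: underside, in the middle.
- flux: Bystander to be left alone: small jar, 44 mm across, 35 mm tall. Origin: underside, in the middle.
- dropper: Bystander to be left alone: amber bottle, 38 mm across, 85 mm tall. Origin: underside, in the middle.
- solder: Bystander to be left alone: solder reel, 54 mm across, 26 mm tall. Origin: underside, in the middle.
- board: Bystander to be left alone: green circuit board 70 x 100 x 2 mm. Origin: underside, in the middle.
- tape: Bystander to be left alone: roll of tape, 72 mm across, 20 mm tall. Origin: underside, in the middle.
Mind the look-alikes: they are no part of the job. Of the things shaped like the part that bears paddle_grip, the bare steel one is meant.

How it is judged:
By the outcome, as a careful person would: the job done as asked, in the order asked, and still so for the second after the job is handed in, with the robot touching nothing.
Of speaker0, speaker1, speaker2 only 2 to 3 are there at a start; the rules pass over those that are not, and their reading is None.
At some moment in a run one of paddle may be knocked a few centimetres aside while the robot is not near it.
It also fails if it takes over 210 s, if anything falls off the work surface, if the arm or the gripper's body presses on something with over 40 N, if the wrist force passes 120 N, or if a joint passes its speed limit or range.

## Working session

There is one attempt and no reset: what is moved stays moved. The work goes in short steps, Python scripts to look and compute and a tool call to move; the robot and the scene stay as the last step left them, time stands still between calls to the robot, and variables do not carry over. Pictures are saved under pics/ and viewed, at most 14 in all, crops included, and the job is handed in when it is done.

Besides the shell and the picture viewer there is one more tool, called after "Emit:" as a command line: name --argument value ..., lists and objects as JSON in quotes. arm_command: Moves the arm, as the interface text tells. Its arguments: {"type":"object","properties":{"commands":{"type":"array"}},"required":["commands"]}

```bash
ls; mkdir -p pics; cat > h.py <<'E'
import numpy as np, cv2
from station import robot
def cam(n):
    s=robot.read_state(); im,d=robot.read_camera(n); i=robot.camera_info(n)
    f=200/np.tan(np.radians(i['fov_y'])/2)
    K=np.array([[f,0,i['cx']],[0,f,i['cy']],[0,0,1]]); D=np.array(i['dist_coeffs'],float)
    if 'R' in i: R=np.array(i['R']).T; t=-R@np.array(i['t'])
    else:
        T=np.array(i['T_tool_cam']); E=np.array(s['eef_rot']); R=E@T[:3,:3]; t=E@T[:3,3]+np.array(s['tcp_pos'])
    return im,d,K,D,R,t
def ray(c,uv,z):
    "pixels -> world points on plane(s) z"
    im,d,K,D,R,t=c
    n=cv2.undistortPoints(np.array(uv,float).reshape(-1,1,2),K,D)[:,0]
    v=np.c_[n,np.ones(len(n))]@R.T
    return t+v*((z-t[2])/v[:,2])[:,None]
def dep(c):
    "world point for each pixel from depth"
    im,d,K,D,R,t=c
    u=np.stack(np.meshgrid(np.arange(640),np.arange(400)),-1).reshape(-1,1,2).astype(float)
    n=cv2.undistortPoints(u,K,D)[:,0]
    P=(np.c_[n,np.ones(len(n))]*d.reshape(-1,1))@R.T+t
    P[d.ravel()==0]=np.nan
    return P.reshape(400,640,3)
def save(c,f,k=1):
    cv2.imwrite('pics/'+f,cv2.resize(c[0][:,:,::-1],None,fx=k,fy=k))
E
python3 - <<'E'
from h import *
for n in ['top','side']:
    c=cam(n); save(c,n+'0.png',1.25); print(n,c[4].round(3).tolist(),c[5],c[2][0,0]); P=dep(c); np.save(n+'0.npy',P)
print(robot.read_state())
E
```

```text
pics
top [[-0.006, -0.999, 0.036], [-1.0, 0.006, -0.018], [0.018, -0.036, -0.999]] [0.42277555 0.01220712 1.59580874] 504.0800354457007
side [[0.842, -0.395, 0.367], [-0.539, -0.607, 0.584], [-0.008, -0.69, -0.724]] [-0.02873088 -0.8338246   1.17899491] 414.37620054873935
{'clock': 0.1, 'joint_pos': array([ 1.07250351e+00,  4.94099704e-01,  1.34606202e+00, -4.26752450e-07,
        1.30250897e+00, -9.55068934e-02]), 'joint_vel': array([ 8.51809985e-04, -2.20277454e-03, -2.56919295e-03,  1.14741137e-03,
       -5.00965110e-04,  9.47941264e-05]), 'effort': array([ 2.24967705e-03, -8.80246639e+01, -3.82543731e+01,  7.09686382e-02,
        4.82969906e-02,  6.46213579e-06]), 'tcp_pos': array([0.24482649, 0.57468104, 0.21341359]), 'eef_rot': array([[-9.19972549e-01,  3.91982454e-01, -5.14862047e-04],
       [ 3.91982779e-01,  9.19972067e-01, -9.47145720e-04],
       [ 1.02394198e-04, -1.07316512e-03, -9.99999419e-01]]), 'wrist_force': array([ 0.2416578 , -0.38727989, -0.02889334]), 'ft_torque': array([ 0.03349626, -0.01124149, -0.00736473]), 'finger_force': 0.0, 'gripper_width': 1.0035985842933584}
```

View pics/top0.png

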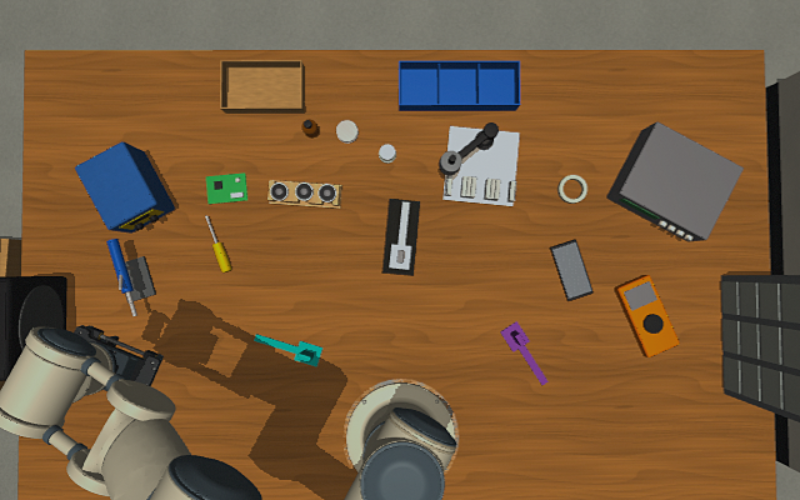

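View pics/side0.png

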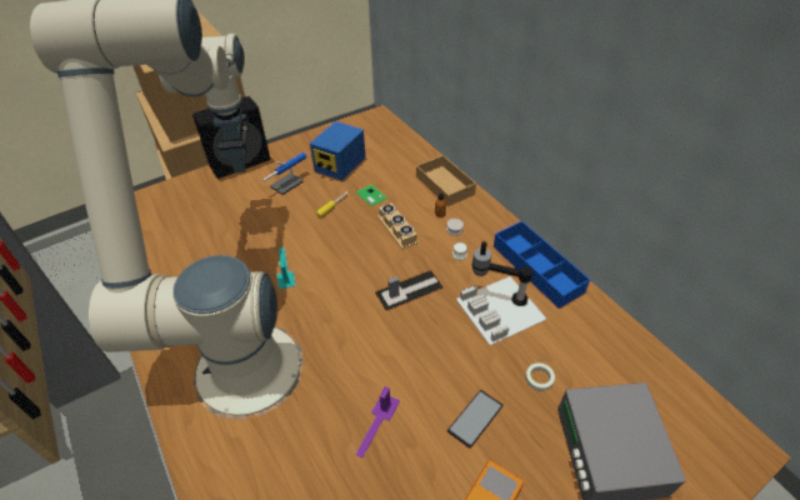

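The top view shows the stage at about (482,165) with the scope head at (450,162) and its column at (491,130). The rack with 3 speakers is at (305,192). The steel paddle is on its mat at (401,237), with the post at (401,255). The teal and purple paddles are look-alikes.

```bash
python3 - <<'E'
from h import *
c=cam('top')
def p(n,u,v,z): print(n,ray(c,[[u/1.25,v/1.25]],z)[0].round(3))
p('knobtop',450,159,.202);p('head',450,162,.16);p('column',491,130,.134)
p('post',401,255,.075);p('tip',405,202,.005);p('mat',401,237,.002)
for i,u in enumerate([(279,191),(304,191),(328,193)]): p('sp%d'%i,*u,.046)
for i,u in enumerate([(449,186),(465,187),(493,188),(512,190)]): p('rail%d'%i,*u,.04)
p('dropper',310,128,.085);p('board',226,188,.002);p('tape',572,188,.02)
i=robot.camera_info('wrist');print(i)
E
```

```text
knobtop [ 0.665 -0.112  0.202]
head [ 0.665 -0.116  0.16 ]
column [ 0.745 -0.215  0.134]
post [ 0.454 -0.003  0.075]
tip [ 0.59  -0.015  0.005]
mat [ 0.502 -0.004  0.002]
sp0 [0.614 0.296 0.046]
sp1 [0.614 0.235 0.046]
sp2 [0.609 0.176 0.046]
rail0 [ 0.626 -0.123  0.04 ]
rail1 [ 0.623 -0.163  0.04 ]
rail2 [ 0.62  -0.233  0.04 ]
rail3 [ 0.615 -0.28   0.04 ]
dropper [0.762 0.215 0.085]
board [0.628 0.438 0.002]
tape [ 0.622 -0.436  0.02 ]
{'fov_y': 67.59761550031409, 'cx': 324.4646369150394, 'cy': 200.81542269207347, 'dist_coeffs': array([-0.05281328,  0.        ,  0.        ,  0.        ,  0.        ]), 'T_tool_cam': array([[ 1.28811806e-03, -9.72596689e-01, -2.32495207e-01,
         6.58978789e-02],
       [ 9.99998718e-01,  1.03177124e-03,  1.22419348e-03,
        -4.07840052e-04],
       [-9.50764661e-04, -2.32496486e-01,  9.72596772e-01,
        -1.70282823e-01],
       [ 0.00000000e+00,  0.00000000e+00,  0.00000000e+00,
         1.00000000e+00]])}
```

Emit:
arm_command --commands '[{"offset":[0,0,-25],"turn":[0,0,0.18],"grip":1},{"offset":[0,0,-25],"turn":[0,0,0.18],"grip":1},{"offset":[0,0,-25],"turn":[0,0,0.18],"grip":1},{"offset":[0,0,-25],"turn":[0,0,0.18],"grip":1},{"offset":[0,0,-25],"turn":[0,0,0.18],"grip":1},{"offset":[0,0,-25],"turn":[0,0,0.18],"grip":1},{"offset":[0,0,-25],"turn":[0,0,0.18],"grip":1},{"offset":[0,0,-10],"turn":[0,0,0.18],"grip":1}]'

```text
clock: 1.15
tcp_pos: [0.2451, 0.5752, 0.4003]
eef_rot: [[0.274, 0.962, 0.001], [0.962, -0.274, 0.001], [0.002, 0.0, -1.0]]
wrist_force: [-0.2, -0.3, -0.6]
gripper_width: 0.997
finger_force: 0.0
```

Emit:
arm_command --commands '[{"offset":[0,0,0],"turn":[0,0,0.18],"grip":1},{"offset":[0,0,0],"turn":[0,0,0.18],"grip":1},{"offset":[0,0,0],"turn":[0,0,0.18],"grip":1},{"offset":[0,0,0],"turn":[0,0,0.18],"grip":1},{"offset":[0,0,0],"turn":[0,0,0.18],"grip":1},{"offset":[0,0,0],"turn":[0,0,0.18],"grip":1},{"offset":[0,0,0],"turn":[0,0,0.18],"grip":1},{"offset":[0,0,0],"turn":[0,0,0],"grip":1}]'

```text
clock: 2.15
tcp_pos: [0.2449, 0.5749, 0.3987]
eef_rot: [[0.999, 0.04, -0.0], [0.04, -0.999, -0.001], [-0.0, 0.0, -1.0]]
wrist_force: [0.2, -1.3, -0.3]
gripper_width: 0.997
finger_force: 0.0
```

Emit:
arm_command --commands '[{"offset":[0,0,0],"turn":[0,0,0.04],"grip":1},{"offset":[40,48,0],"turn":[0,0,0],"grip":1},{"offset":[40,48,0],"turn":[0,0,0],"grip":1},{"offset":[40,48,0],"turn":[0,0,0],"grip":1},{"offset":[40,48,0],"turn":[0,0,0],"grip":1},{"offset":[40,48,0],"turn":[0,0,0],"grip":1},{"offset":[40,48,0],"turn":[0,0,0],"grip":1},{"offset":[45,50,0],"turn":[0,0,0],"grip":1}]'

```text
clock: 3.15
tcp_pos: [0.5274, 0.2384, 0.399]
eef_rot: [[1.0, 0.004, 0.0], [0.004, -1.0, 0.0], [0.0, -0.0, -1.0]]
wrist_force: [-0.0, 1.2, 0.1]
gripper_width: 1.001
finger_force: 0.0
```

Emit:
arm_command --commands '[{"offset":[0,0,0],"turn":[0,0,0],"grip":1},{"offset":[0,0,0],"turn":[0,0,0],"grip":1}]'

```text
clock: 3.4
tcp_pos: [0.5262, 0.2403, 0.3988]
eef_rot: [[1.0, 0.001, -0.001], [0.001, -1.0, 0.0], [-0.001, -0.0, -1.0]]
wrist_force: [-0.2, 0.2, 0.3]
gripper_width: 1.001
finger_force: 0.0
```

```bash
python3 - <<'E'
from h import *
s=robot.read_state();print(s['tcp_pos'],s['joint_pos'])
c=cam('wrist'); save(c,'rack.png',1.25); P=dep(c); np.savez('rack.npz',im=c[0],P=P)
E
```

```text
[0.52619609 0.24026553 0.3987694 ] [3.24923309e-01 3.06949658e-01 1.15153179e+00 3.22167056e-04
 1.68354271e+00 1.89440376e+00]
```

Emit:
arm_command --commands '[{"offset":[0,57,0],"turn":[0,0,0],"grip":1},{"offset":[0,57,0],"turn":[0,0,0],"grip":1},{"offset":[0,57,0],"turn":[0,0,0],"grip":1},{"offset":[0,57,0],"turn":[0,0,0],"grip":1},{"offset":[0,57,0],"turn":[0,0,0],"grip":1},{"offset":[0,57,0],"turn":[0,0,0],"grip":1},{"offset":[0,57,0],"turn":[0,0,0],"grip":1},{"offset":[0,10,0],"turn":[0,0,0],"grip":1}]'

```text
clock: 4.45
tcp_pos: [0.5258, -0.1704, 0.3988]
eef_rot: [[1.0, -0.001, -0.0], [-0.001, -1.0, -0.0], [-0.0, 0.0, -1.0]]
wrist_force: [0.1, 1.5, 0.1]
gripper_width: 1.001
finger_force: 0.0
```

Emit:
arm_command --commands '[{"offset":[0,0,0],"turn":[0,0,0],"grip":1},{"offset":[0,0,0],"turn":[0,0,0],"grip":1}]'

```text
clock: 4.7
tcp_pos: [0.5261, -0.167, 0.3991]
eef_rot: [[1.0, 0.001, 0.0], [0.001, -1.0, 0.0], [0.0, -0.0, -1.0]]
wrist_force: [-0.2, 0.4, -0.2]
gripper_width: 1.002
finger_force: 0.0
```

```bash
python3 - <<'E'
from h import *
s=robot.read_state();print(s['tcp_pos'],s['joint_pos'])
c=cam('wrist'); save(c,'stage.png',1.25); P=dep(c); np.savez('stage.npz',im=c[0],P=P)
E
```

```text
[ 0.52607467 -0.16704641  0.39911865] [-4.15860928e-01  2.62518693e-01  1.21395653e+00  3.23400279e-04
  1.66498536e+00  1.15373446e+00]
```

View pics/rack.png

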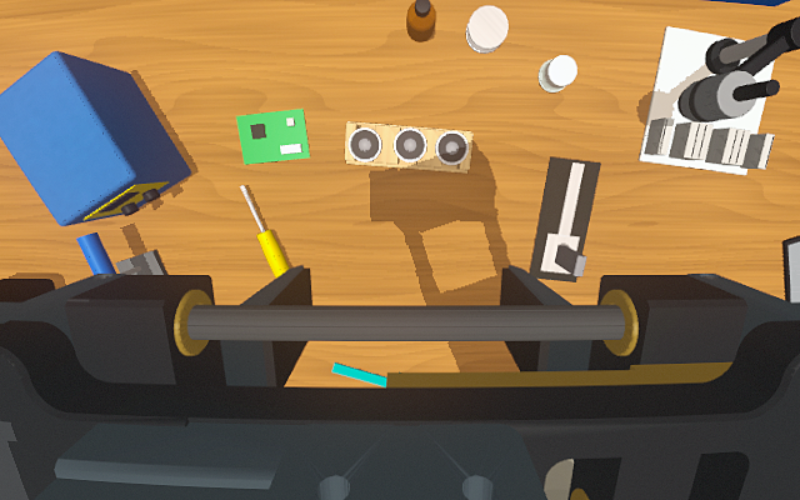

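View pics/stage.png

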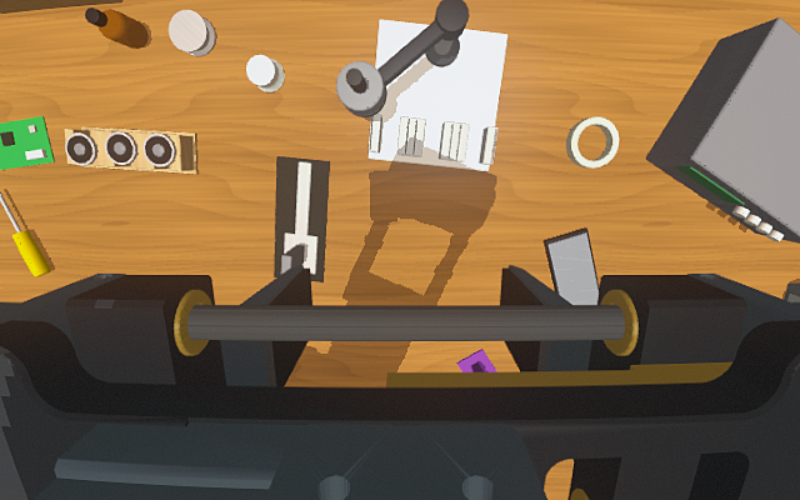

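The wrist views show three speakers in the rack, at (80,150), (120,148) and (159,150) in the stage picture. The stage plate is centred at about (440,95), with its nest gaps at about (390,140), (433,143) and (475,145). The knob is at (357,78), the column at (453,18), and the paddle post at about (293,255).

```bash
python3 - <<'E'
from h import *
d=np.load('stage.npz'); P=d['P']; im=d['im'].astype(int)
def box(x0,x1,y0,y1,z0,z1): 
    m=(P[...,0]>x0)&(P[...,0]<x1)&(P[...,1]>y0)&(P[...,1]<y1)&(P[...,2]>z0)&(P[...,2]<z1); return m
def rect(m): 
    r=cv2.minAreaRect((P[m][:,:2]*1000).astype(np.float32)); return [np.round(x,1).tolist() for x in r], np.median(P[m],0).round(4), m.sum()
print('knob',rect(box(.6,.75,-.2,-.05,.195,.21)))
print('head',rect(box(.6,.75,-.2,-.05,.153,.167)))
print('arm z hist',np.histogram(P[box(.7,.85,-.3,-.15,.05,.25)][:,2],bins=np.arange(.05,.26,.01)))
m=box(.56,.68,-.32,-.08,.036,.046)
print('rails',rect(m))
n,l,st,ce=cv2.connectedComponentsWithStats(m.astype(np.uint8))
for k in range(1,n):
    if st[k,4]>25: print(' ',rect(l==k))
print('plate',rect(box(.5,.9,-.4,-.05,.003,.009)&(im.min(-1)>140)))
d=np.load('rack.npz'); P=d['P']; im=d['im'].astype(int)
m=box(.5,.7,.1,.36,.043,.052)
n,l,st,ce=cv2.connectedComponentsWithStats(m.astype(np.uint8))
for k in range(1,n):
    if st[k,4]>25: print('sp',rect(l==k),cv2.minEnclosingCircle((P[l==k][:,:2]*1000).astype(np.float32)))
print('rack',rect(box(.5,.7,.1,.36,.03,.06)))
E
```

```text
knob ([[667.7, -118.5], [14.0, 15.7], 85.6], array([ 0.6671, -0.1186,  0.2012]), np.int64(162))
head ([[667.6, -118.4], [48.2, 48.4], 16.7], array([ 0.6643, -0.1219,  0.1594]), np.int64(958))
arm z hist (array([ 19,  21,  16,   1,   0,  18,  75, 622, 582,   0,   0,   0,   0,
         0,   0,   0,   0,   0,   0,   0]), array([0.05, 0.06, 0.07, 0.08, 0.09, 0.1 , 0.11, 0.12, 0.13, 0.14, 0.15,
       0.16, 0.17, 0.18, 0.19, 0.2 , 0.21, 0.22, 0.23, 0.24, 0.25]))
rails ([[621.6, -203.2], [174.7, 50.7], 84.3], array([ 0.6218, -0.191 ,  0.0395]), np.int64(1704))
  ([[629.5, -123.3], [13.9, 50.4], 84.6], array([ 0.6296, -0.1232,  0.0395]), np.int64(246))
  ([[624.6, -173.3], [34.0, 50.8], 84.5], array([ 0.6248, -0.174 ,  0.0396]), np.int64(611))
  ([[618.6, -233.3], [34.4, 50.6], 84.6], array([ 0.6185, -0.233 ,  0.0395]), np.int64(607))
  ([[613.7, -282.3], [14.7, 50.5], 86.2], array([ 0.6147, -0.282 ,  0.0393]), np.int64(240))
plate ([[681.7, -209.1], [180.6, 190.7], 84.3], array([ 0.6889, -0.2165,  0.0055]), np.int64(7513))
sp ([[613.0, 297.1], [44.7, 44.2], 27.5], array([0.6127, 0.2973, 0.0461]), np.int64(589)) ((613.21826171875, 297.1460876464844), 22.95523452758789)
sp ([[613.5, 234.9], [44.5, 44.2], 0.2], array([0.6128, 0.235 , 0.0459]), np.int64(591)) ((613.0912475585938, 235.43865966796875), 22.92158317565918)
sp ([[608.9, 178.9], [44.7, 44.3], 2.3], array([0.6097, 0.1787, 0.0459]), np.int64(584)) ((609.2954711914062, 178.06167602539062), 23.155847549438477)
rack ([[611.5, 237.6], [175.0, 50.8], 85.7], array([0.6115, 0.2382, 0.0451]), np.int64(2904))
```

Emit:
arm_command --commands '[{"offset":[36,-12,40],"turn":[0,0,0],"grip":1},{"offset":[36,-12,40],"turn":[0,0,0],"grip":1},{"offset":[35,-12,40],"turn":[0,0,0],"grip":1},{"offset":[35,-12.5,40],"turn":[0,0,0],"grip":1},{"offset":[0,0,0],"turn":[0,0,0.178],"grip":1},{"offset":[0,0,0],"turn":[0,0,0.178],"grip":1},{"offset":[0,0,0],"turn":[0,0,0.178],"grip":1},{"offset":[0,0,0],"turn":[0,0,0.178],"grip":1}]'

```text
clock: 5.75
tcp_pos: [0.6681, -0.1188, 0.239]
eef_rot: [[0.754, -0.657, 0.0], [-0.657, -0.754, 0.0], [-0.0, -0.0, -1.0]]
wrist_force: [-0.2, 0.6, 0.2]
gripper_width: 0.999
finger_force: 0.0
```

Emit:
arm_command --commands '[{"offset":[0,0,0],"turn":[0,0,0.178],"grip":1},{"offset":[0,0,0],"turn":[0,0,0],"grip":1},{"offset":[0,0,0],"turn":[0,0,0],"grip":1}]'

```text
clock: 6.12
tcp_pos: [0.6681, -0.1197, 0.2391]
eef_rot: [[0.633, -0.775, 0.0], [-0.775, -0.633, 0.0], [0.0, -0.0, -1.0]]
wrist_force: [0.3, 0.8, 0.3]
gripper_width: 1.0
finger_force: 0.0
```

```bash
python3 - <<'E'
from h import *
s=robot.read_state();E=s['eef_rot'];print(s['tcp_pos'],E)
print('knob in tool mm',E.T@(np.array([.6677,-.1185,.166])-s['tcp_pos'])*1000)
E
```

```text
[ 0.66805729 -0.11972879  0.23905237] [[ 6.32550894e-01 -7.74518778e-01  1.69463507e-04]
 [-7.74518790e-01 -6.32550902e-01  1.31412088e-05]
 [ 9.70161814e-05 -1.39565154e-04 -9.99999986e-01]]
knob in tool mm [-1.18481571 -0.49035218 73.05232657]
```

Emit:
arm_command --commands '[{"offset":[-1,-0.5,25],"turn":[0,0,0],"grip":1},{"offset":[0,0,25],"turn":[0,0,0],"grip":1},{"offset":[0,0,22],"turn":[0,0,0],"grip":1},{"offset":[0,0,0],"turn":[0,0,0],"grip":0.6},{"offset":[0,0,0],"turn":[0,0,0],"grip":0.1},{"offset":[0,0,0],"turn":[0,0,0],"grip":0.1},{"offset":[0,0,0],"turn":[0,0,0],"grip":0.1},{"offset":[0,0,0],"turn":[0,0,0],"grip":0.1}]'

```text
clock: 7.12
tcp_pos: [0.6678, -0.1194, 0.1673]
eef_rot: [[0.629, -0.778, 0.0], [-0.778, -0.629, -0.0], [0.0, -0.0, -1.0]]
wrist_force: [0.5, 0.5, -0.5]
gripper_width: 0.481
finger_force: 0.0
```

Emit:
arm_command --commands '[{"offset":[0,0,0],"turn":[0,0,0],"grip":0.1},{"offset":[0,0,0],"turn":[0,0,0],"grip":0.1},{"offset":[0,0,0],"turn":[0,0,0],"grip":0.1},{"offset":[0,0,0],"turn":[0,0,0],"grip":0.1}]'

```text
clock: 7.62
tcp_pos: [0.6677, -0.1194, 0.1669]
eef_rot: [[0.628, -0.778, 0.0], [-0.778, -0.628, 0.0], [-0.0, -0.0, -1.0]]
wrist_force: [0.3, -0.7, -0.1]
gripper_width: 0.169
finger_force: 30.0
```

Emit:
arm_command --commands '[{"offset":[0.3,8.2,0],"turn":[0,0,-0.066],"grip":0.1},{"offset":[0.3,8.2,0],"turn":[0,0,-0.066],"grip":0.1},{"offset":[0.3,8.2,0],"turn":[0,0,-0.066],"grip":0.1},{"offset":[0.3,8.2,0],"turn":[0,0,-0.066],"grip":0.1},{"offset":[0.3,8.2,0],"turn":[0,0,-0.066],"grip":0.1},{"offset":[0.3,8.2,0],"turn":[0,0,-0.066],"grip":0.1},{"offset":[0.3,8.2,0],"turn":[0,0,-0.066],"grip":0.1},{"offset":[0.3,8.2,0],"turn":[0,0,-0.066],"grip":0.1}]'

```text
clock: 8.62
tcp_pos: [0.6299, -0.1722, 0.1669]
eef_rot: [[0.936, -0.353, 0.0], [-0.353, -0.936, 0.0], [0.0, -0.0, -1.0]]
wrist_force: [2.5, -0.2, -1.5]
gripper_width: 0.168
finger_force: 30.0
```

Emit:
arm_command --commands '[{"offset":[0.3,8.2,0],"turn":[0,0,-0.066],"grip":0.1},{"offset":[0.3,8.2,0],"turn":[0,0,-0.066],"grip":0.1},{"offset":[0.3,8.2,0],"turn":[0,0,-0.066],"grip":0.1},{"offset":[0.3,8.2,0],"turn":[0,0,-0.066],"grip":0.1},{"offset":[0,0,0],"turn":[0,0,0],"grip":0.1},{"offset":[0,0,0],"turn":[0,0,0],"grip":0.1},{"offset":[0,0,0],"turn":[0,0,0],"grip":0.1}]'

```text
clock: 9.5
tcp_pos: [0.6225, -0.2038, 0.1669]
eef_rot: [[0.995, -0.1, 0.0], [-0.1, -0.995, -0.0], [0.0, 0.0, -1.0]]
wrist_force: [1.3, -2.6, -2.1]
gripper_width: 0.172
finger_force: 30.0
```

```bash
python3 - <<'E'
from h import *
s=robot.read_state();E=s['eef_rot'];print(s['tcp_pos'],E,s['wrist_force'])
print('nest in tool mm',E.T@(np.array([.6216,-.2030,.166])-s['tcp_pos'])*1000)
E
```

```text
[ 0.62253409 -0.20379893  0.16692023] [[ 9.95011852e-01 -9.97567121e-02  1.09758074e-04]
 [-9.97566926e-02 -9.95011846e-01 -1.70430493e-04]
 [ 1.26212170e-04  1.58631259e-04 -9.99999979e-01]] [ 1.34791999 -2.59708829 -2.11294536]
nest in tool mm [-1.00924096 -0.70190768  0.919996  ]
```

Emit:
arm_command --commands '[{"offset":[0,-0.7,0],"turn":[0,0,0],"grip":0.1},{"offset":[0,0,0],"turn":[0,0,0],"grip":0.1},{"offset":[0,0,0],"turn":[0,0,0],"grip":0.6},{"offset":[0,0,0],"turn":[0,0,0],"grip":0.6},{"offset":[0,0,0],"turn":[0,0,0],"grip":0.6},{"offset":[0,0,0],"turn":[0,0,0],"grip":0.6},{"offset":[0,0,-30],"turn":[0,0,0],"grip":0.6},{"offset":[0,0,-50],"turn":[0,0,0],"grip":0.6}]'

```text
clock: 10.5
tcp_pos: [0.6216, -0.2029, 0.2463]
eef_rot: [[0.995, -0.099, -0.003], [-0.099, -0.995, 0.001], [-0.003, -0.001, -1.0]]
wrist_force: [0.7, -0.4, 0.3]
gripper_width: 0.598
finger_force: 0.0
```

Emit:
arm_command --commands '[{"offset":[-30,-30,-45],"turn":[0,0,0],"grip":0.6},{"offset":[-30,-30,-45],"turn":[0,0,0],"grip":0.6},{"offset":[-30,-30,-45],"turn":[0,0,0],"grip":0.6},{"offset":[-30,-30,0],"turn":[0,0,0],"grip":0.6},{"offset":[-30,-20,0],"turn":[0,0,0],"grip":0.6},{"offset":[0,0,0],"turn":[0,0,0],"grip":0.6},{"offset":[0,0,0],"turn":[0,0,0],"grip":0.6}]'

```text
clock: 11.38
tcp_pos: [0.4874, -0.0493, 0.3821]
eef_rot: [[0.995, -0.099, 0.001], [-0.099, -0.995, -0.0], [0.001, 0.0, -1.0]]
wrist_force: [0.7, 0.3, 0.2]
gripper_width: 0.599
finger_force: 0.0
```

```bash
cat >> h.py <<'E'
def fit(P,x0,x1,y0,y1,z0,z1,extra=None):
    m=(P[...,0]>x0)&(P[...,0]<x1)&(P[...,1]>y0)&(P[...,1]<y1)&(P[...,2]>z0)&(P[...,2]<z1)
    if extra is not None: m&=extra
    q=(P[m][:,:2]*1000).astype(np.float32)
    if len(q)<8: return None
    r=cv2.minAreaRect(q); return [np.round(x,1).tolist() for x in r], np.median(P[m],0).round(4), int(m.sum())
E
python3 - <<'E'
from h import *
s=robot.read_state();print(s['tcp_pos'],s['eef_rot'].round(4).tolist())
c=cam('wrist'); save(c,'v2.png',1.25); P=dep(c)
print('knob',fit(P,.56,.7,-.28,-.1,.195,.21))
print('head',fit(P,.56,.7,-.28,-.1,.153,.167))
print('rails',fit(P,.56,.68,-.32,-.08,.036,.046))
print('post',fit(P,.38,.54,-.08,.08,.07,.085))
print('foot+blade',fit(P,.38,.65,-.08,.08,.0035,.008))
g=c[0].min(-1)>150
print('bladecol',fit(P,.38,.65,-.08,.08,.002,.01,g))
c=cam('top');P=dep(c)
print('post',fit(P,.38,.54,-.08,.08,.06,.085)); g=c[0].min(-1)>150
print('bladecol',fit(P,.38,.65,-.08,.08,-.01,.02,g))
E
```

```text
[ 0.48743289 -0.04930233  0.38208874] [[0.9951, -0.0989, 0.0005], [-0.0989, -0.9951, -0.0002], [0.0005, 0.0002, -1.0]]
knob ([[621.6, -202.4], [15.7, 15.6], 42.9], array([ 0.6215, -0.2016,  0.2011]), 206)
head ([[620.7, -201.3], [49.6, 47.5], 29.7], array([ 0.6177, -0.1965,  0.1593]), 1041)
rails ([[621.6, -203.4], [174.2, 49.2], 83.9], array([ 0.6208, -0.1762,  0.0393]), 1368)
post ([[452.6, -2.1], [12.8, 28.6], 83.6], array([ 0.4526, -0.0017,  0.0763]), 147)
foot+blade ([[502.3, -3.6], [77.1, 186.4], 84.2], array([ 0.4866, -0.0099,  0.0046]), 1078)
bladecol ([[505.9, -6.9], [49.4, 171.8], 84.0], array([ 0.4831, -0.0098,  0.0044]), 1223)
post ([[451.5, -0.4], [12.1, 24.3], 89.6], array([ 4.515e-01, -4.000e-04,  7.550e-02]), 41)
bladecol ([[506.0, -9.6], [20.3, 167.0], 77.5], array([0.4308, 0.0086, 0.003 ]), 31)
```

View pics/v2.png

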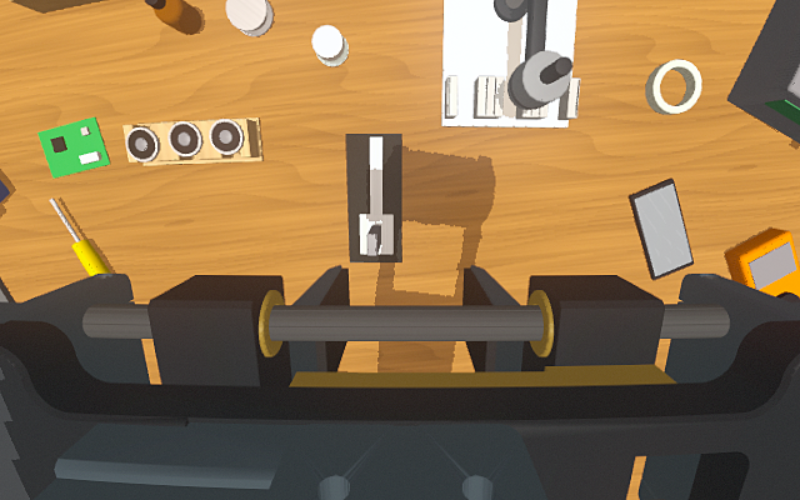

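The knob is centred to within about 0.7 mm of nest 1 (head at about (540,80)). The paddle post is at (375,237), lined up with its mat.

Emit:
arm_command --commands '[{"offset":[-20,-22,40],"turn":[0,0,0.006],"grip":0.6},{"offset":[-20,-22,40],"turn":[0,0,0],"grip":0.6},{"offset":[0,0,50],"turn":[0,0,0],"grip":0.6},{"offset":[0,0,50],"turn":[0,0,0],"grip":0.6},{"offset":[0,0,40],"turn":[0,0,0],"grip":0.6},{"offset":[0,0,20],"turn":[0,0,0],"grip":0.6},{"offset":[0,0,0],"turn":[0,0,0],"grip":0.6},{"offset":[0,0,0],"turn":[0,0,0],"grip":0.6}]'

```text
clock: 12.48
tcp_pos: [0.4526, -0.0015, 0.1425]
eef_rot: [[0.994, -0.105, 0.001], [-0.105, -0.994, -0.0], [0.001, 0.0, -1.0]]
wrist_force: [0.1, -0.5, 0.5]
gripper_width: 0.603
finger_force: 0.0
```

```bash
python3 - <<'E'
from h import *
s=robot.read_state();E=s['eef_rot'];print(s['tcp_pos'],E.round(4).tolist())
c=cam('wrist'); save(c,'v3.png',1.25); P=dep(c)
print('post',fit(P,.38,.54,-.08,.08,.07,.085))
print('foot+blade',fit(P,.48,.65,-.05,.05,.003,.008))
r=fit(P,.48,.65,-.08,.08,.003,.010,c[0].min(-1)>120); print('bladecol',r)
print('tool',E.T@(np.array([.452,-.0017,.038])-s['tcp_pos'])*1000)
E
```

```text
[ 0.45256006 -0.00154532  0.14251145] [[0.9944, -0.1054, 0.0007], [-0.1054, -0.9944, -0.0001], [0.0008, 0.0, -1.0]]
post ([[452.1, -1.5], [14.0, 29.5], 83.5], array([ 0.453 , -0.0013,  0.0762]), 609)
foot+blade ([[536.7, -7.4], [78.7, 117.0], 85.3], array([ 0.5382, -0.0103,  0.0044]), 2331)
bladecol ([[535.2, -3.0], [33.1, 114.3], 83.4], array([ 0.5375, -0.0104,  0.0045]), 2159)
tool [ -0.6194749    0.20928899 104.51101511]
```

View pics/v3.png

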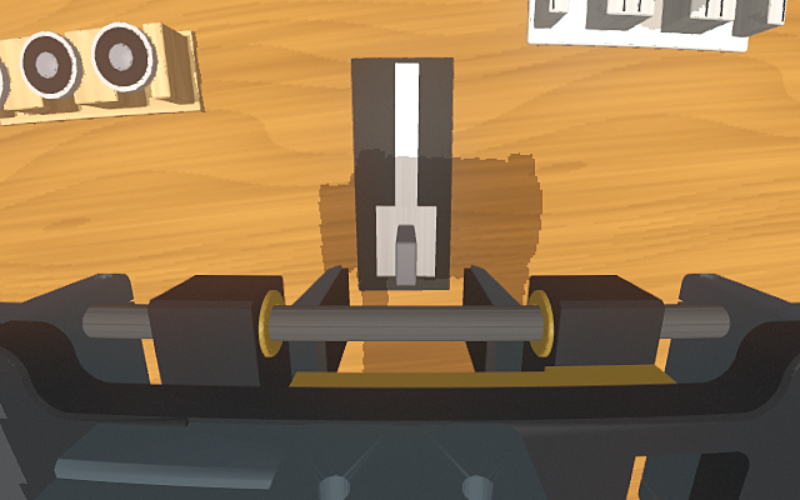

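The post is at (405,250), centred between the fingers, with the blade running forward to (407,65).

Emit:
arm_command --commands '[{"offset":[-0.5,0,35],"turn":[0,0,0.005],"grip":0.6},{"offset":[0,0,35],"turn":[0,0,0],"grip":0.6},{"offset":[0,0,25],"turn":[0,0,0],"grip":0.5},{"offset":[0,0,9.5],"turn":[0,0,0],"grip":0.4},{"offset":[0,0,0],"turn":[0,0,0],"grip":0.3},{"offset":[0,0,0],"turn":[0,0,0],"grip":0.05},{"offset":[0,0,0],"turn":[0,0,0],"grip":0.05},{"offset":[0,0,0],"turn":[0,0,0],"grip":0.05}]'

```text
clock: 13.52
tcp_pos: [0.4519, -0.0013, 0.0383]
eef_rot: [[0.994, -0.11, 0.002], [-0.11, -0.994, -0.0], [0.002, 0.0, -1.0]]
wrist_force: [-1.1, -0.1, 8.6]
gripper_width: 0.153
finger_force: 30.0
```

Emit:
arm_command --commands '[{"offset":[0,0,0],"turn":[0,0,0],"grip":0.05},{"offset":[0,0,0],"turn":[0,0,0],"grip":0.05},{"offset":[0,0,0],"turn":[0,0,0],"grip":0.05},{"offset":[0,0,0],"turn":[0,0,0],"grip":0.05},{"offset":[0,0,-10],"turn":[0,0,0],"grip":0.05},{"offset":[0,0,-20],"turn":[0,0,0],"grip":0.05},{"offset":[0,0,0],"turn":[0,0,0],"grip":0.05},{"offset":[0,0,0],"turn":[0,0,0],"grip":0.05}]'

```text
clock: 14.52
tcp_pos: [0.4513, -0.0012, 0.0674]
eef_rot: [[0.994, -0.11, 0.0], [-0.11, -0.994, -0.0], [0.0, 0.0, -1.0]]
wrist_force: [-1.4, -0.6, -2.0]
gripper_width: 0.154
finger_force: 30.0
```

```bash
python3 - <<'E'
from h import *
s=robot.read_state();E=s['eef_rot'];print(s['tcp_pos'],E.round(4).tolist(),s['finger_force'])
c=cam('wrist'); save(c,'v4.png',1.25); P=dep(c)
Q=(P-s['tcp_pos'])@E   # tool frame
g=c[0].min(-1)>120
for x0 in range(40,145,15):
    m=(Q[...,0]*1000>x0)&(Q[...,0]*1000<x0+15)&(abs(Q[...,1])<.03)&(P[...,2]>.02)
    q=Q[m]*1000
    if len(q)>5: print(x0,len(q),q[:,1].min().round(1),q[:,1].max().round(1),q[:,0].max().round(1),'z',np.median(q[:,2]).round(2),'left/right z',np.median(q[q[:,1]<-3][:,2]).round(2),np.median(q[q[:,1]>3][:,2]).round(2))
E
```

```text
[ 0.45127602 -0.00117547  0.06740674] [[0.9939, -0.11, 0.0003], [-0.11, -0.9939, -0.0], [0.0003, 0.0, -1.0]] 29.99979078769684
40 571 -8.6 8.6 54.7 z 33.9 left/right z 33.91 33.92
55 622 -9.1 9.1 69.8 z 33.9 left/right z 33.9 33.92
70 658 -9.0 8.9 85.0 z 33.86 left/right z 33.8 33.83
85 679 -8.9 8.8 100.0 z 33.99 left/right z 33.92 34.01
100 685 -8.8 8.6 115.0 z 33.96 left/right z 34.08 33.92
115 734 -9.3 9.1 130.0 z 34.0 left/right z 33.89 34.06
130 481 -9.2 9.0 139.6 z 34.02 left/right z 33.94 34.1
```

View pics/v4.png

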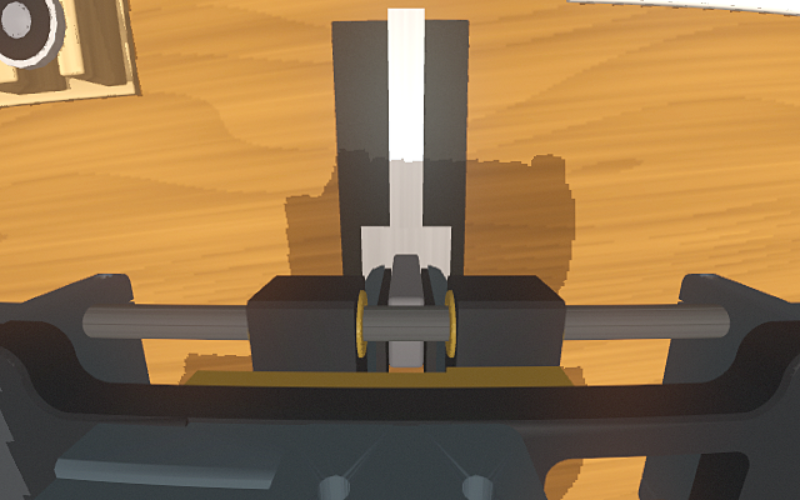

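The blade is centred and level in the grip, with its tip 139.6 mm ahead and its underside 37 mm below the TCP. Next I move to just in front of the first rack slot.

Emit:
arm_command --commands '[{"offset":[0,0,0],"turn":[0,0,-0.035],"grip":0.05},{"offset":[-10,-30,0],"turn":[0,0,0],"grip":0.05},{"offset":[-12,-40,0],"turn":[0,0,0],"grip":0.05},{"offset":[-12,-40,0],"turn":[0,0,0],"grip":0.05},{"offset":[-12,-40,0],"turn":[0,0,0],"grip":0.05},{"offset":[-12,-40.5,10],"turn":[0,0,0],"grip":0.05},{"offset":[0,0,0],"turn":[0,0,0],"grip":0.05},{"offset":[0,0,0],"turn":[0,0,0],"grip":0.05}]'

```text
clock: 15.58
tcp_pos: [0.4076, 0.1929, 0.0572]
eef_rot: [[0.997, -0.074, -0.001], [-0.074, -0.997, -0.0], [-0.001, 0.0, -1.0]]
wrist_force: [0.3, 0.8, -1.7]
gripper_width: 0.153
finger_force: 30.0
```

```bash
python3 - <<'E'
from h import *
s=robot.read_state();E=s['eef_rot'];print(s['tcp_pos'],E.round(4).tolist(),s['finger_force'])
c=cam('wrist'); P=dep(c); save(c,'v5.png',1.25)
Q=(P-s['tcp_pos'])@E*1000
# rails (z~.04, not speakers): in tool frame; rows ahead of / behind the disc
m=(P[...,2]>.037)&(P[...,2]<.0415)&(Q[...,0]>150)&(abs(Q[...,1])<45)
q=Q[m]; print(len(q), q.min(0).round(1),q.max(0).round(1))
for x0 in range(170,235,8):
    k=q[(q[:,0]>x0)&(q[:,0]<x0+8)]
    if len(k)>3:
        a=k[k[:,1]<0][:,1]; b=k[k[:,1]>0][:,1]
        print(x0,len(k),a.max().round(1) if len(a) else None,b.min().round(1) if len(b) else None)
m=(P[...,2]>.0435)&(P[...,2]<.05)&(Q[...,0]>150)&(abs(Q[...,1])<32)
print('sp',cv2.minEnclosingCircle(Q[m][:,:2].astype(np.float32)),m.sum(), 'z',np.median(P[m][:,2]))
E
```

```text
[0.40760617 0.19293547 0.05715825] [[0.9973, -0.0736, -0.0006], [-0.0736, -0.9973, -0.0003], [-0.0006, 0.0004, -1.0]] 29.99970942735672Traceback (most recent call last):
  File "<stdin>", line 7, in <module>
    return umr_minimum(a, axis, None, out, keepdims, initial, where)
ValueError: zero-size array to reduction operation minimum which has no identity
```

View pics/v5.png

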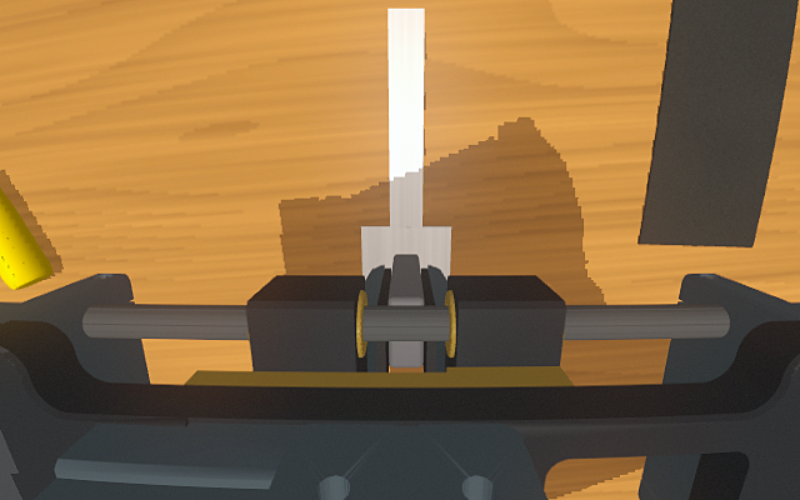

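Emit:
arm_command --commands '[{"offset":[8,0,0],"turn":[0,0,0],"grip":0.05},{"offset":[10,0,0],"turn":[0,0,0],"grip":0.05},{"offset":[10,0,0],"turn":[0,0,0],"grip":0.05},{"offset":[8,0,0],"turn":[0,0,0],"grip":0.05},{"offset":[4,0,0],"turn":[0,0,0],"grip":0.05},{"offset":[0,0,0],"turn":[0,0,0],"grip":0.05},{"offset":[0,0,0],"turn":[0,0,0],"grip":0.05}]'

```text
clock: 16.5
tcp_pos: [0.4473, 0.1901, 0.0574]
eef_rot: [[0.997, -0.075, -0.0], [-0.075, -0.997, -0.0], [-0.0, 0.0, -1.0]]
wrist_force: [-0.9, -0.1, -0.5]
gripper_width: 0.151
finger_force: 30.0
```

```bash
cat > chk.py <<'E'
from h import *
# look along the blade: rails beside it and the disc, in tool mm
s=robot.read_state();E=s['eef_rot'];print('tcp',s['tcp_pos'].round(4),'yaw',np.arctan2(E[1,0],E[0,0]).round(4),'F',s['wrist_force'].round(1))
c=cam('wrist'); P=dep(c); Q=(P-s['tcp_pos'])@E*1000
for z0,z1,n in [(.0345,.0415,'rails'),(.0425,.0485,'disc on rails')]:
    m=(P[...,2]>z0)&(P[...,2]<z1)&(Q[...,0]>75)&(abs(Q[...,1])<29)
    q=Q[m]
    if len(q)<20: print(n,'none');continue
    print(n,len(q),'x',q[:,0].min().round(1),q[:,0].max().round(1))
    if n=='rails':
        for x0 in range(int(q[:,0].min()),int(q[:,0].max()),6):
            k=q[(q[:,0]>x0)&(q[:,0]<x0+6)]; a=k[k[:,1]<0][:,1]; b=k[k[:,1]>0][:,1]
            print(' ',x0,a.max().round(1) if len(a) else None,b.min().round(1) if len(b) else None)
    else: print('  circle',cv2.minEnclosingCircle(q[:,:2].astype(np.float32)))
m=(Q[...,2]>25.5)&(Q[...,2]<30.5)&(Q[...,0]>75)&(abs(Q[...,1])<29)
if m.sum()>50: print('disc on blade',m.sum(),cv2.minEnclosingCircle(Q[m][:,:2].astype(np.float32)),'ztool',np.median(Q[m][:,2]).round(2))
E
python3 chk.py
```

```text
tcp [0.4473 0.1901 0.0574] yaw -0.0751 F [-0.9 -0.1 -0.5]
rails 340 x 135.0 137.6
  134 -12.5 13.3
disc on rails none
disc on blade 178 ((135.79942321777344, -0.8513221740722656), 28.06410789489746) ztool 27.85
```

Emit:
arm_command --commands '[{"offset":[6,0,0],"turn":[0,0,0],"grip":0.05},{"offset":[8,0,0],"turn":[0,0,0],"grip":0.05},{"offset":[8,0,0],"turn":[0,0,0],"grip":0.05},{"offset":[8,0,0],"turn":[0,0,0],"grip":0.05},{"offset":[8,0,0],"turn":[0,0,0],"grip":0.05},{"offset":[8,0,0],"turn":[0,0,0],"grip":0.05},{"offset":[4,0,0],"turn":[0,0,0],"grip":0.05},{"offset":[0,0,0],"turn":[0,0,0],"grip":0.05}]'

```text
clock: 17.55
tcp_pos: [0.4977, 0.1863, 0.0574]
eef_rot: [[0.997, -0.075, -0.0], [-0.075, -0.997, 0.0], [-0.0, -0.0, -1.0]]
wrist_force: [-0.2, 0.4, -1.3]
gripper_width: 0.153
finger_force: 30.0
```

```bash
python3 chk.py
```

```text
tcp [0.4977 0.1863 0.0574] yaw -0.0753 F [-0.2  0.4 -1.3]
rails 2926 x 84.8 135.2
  84 -1.6 1.4
  90 -6.3 2.6
  96 -17.6 16.4
  102 -21.1 20.9
  108 -23.2 22.4
  114 -23.0 22.1
  120 -20.5 19.8
  126 -15.3 14.5
  132 -13.0 13.5
disc on rails 5370 x 89.4 135.3
  circle ((112.34251403808594, -0.40452462434768677), 23.262222290039062)
disc on blade 58 ((85.17539978027344, -0.8977756500244141), 28.04142951965332) ztool 28.13
```

Emit:
arm_command --commands '[{"offset":[0,0,-4],"turn":[0,0,0],"grip":0.05},{"offset":[0,0,-4],"turn":[0,0,0],"grip":0.05},{"offset":[0,0,-4],"turn":[0,0,0],"grip":0.05},{"offset":[0,0,-1.5],"turn":[0,0,0],"grip":0.05},{"offset":[0,0,-1.5],"turn":[0,0,0],"grip":0.05},{"offset":[0,0,-1.5],"turn":[0,0,0],"grip":0.05},{"offset":[0,0,-1.5],"turn":[0,0,0],"grip":0.05},{"offset":[0,0,-2],"turn":[0,0,0],"grip":0.05}]'

```text
clock: 18.6
tcp_pos: [0.4975, 0.1863, 0.0775]
eef_rot: [[0.997, -0.075, -0.0], [-0.075, -0.997, -0.0], [-0.0, 0.0, -1.0]]
wrist_force: [0.4, 0.5, -1.5]
gripper_width: 0.153
finger_force: 30.0
```

Emit:
arm_command --commands '[{"offset":[0,0,-3],"turn":[0,0,0],"grip":0.05},{"offset":[0,0,-4],"turn":[0,0,0],"grip":0.05},{"offset":[0,0,-4],"turn":[0,0,0],"grip":0.05},{"offset":[0,0,-4],"turn":[0,0,0],"grip":0.05},{"offset":[0,0,-3],"turn":[0,0,0],"grip":0.05},{"offset":[0,0,-2],"turn":[0,0,0],"grip":0.05},{"offset":[0,0,0],"turn":[0,0,0],"grip":0.05},{"offset":[0,0,0],"turn":[0,0,0],"grip":0.05}]'

```text
clock: 19.6
tcp_pos: [0.4975, 0.1863, 0.0973]
eef_rot: [[0.997, -0.075, -0.0], [-0.075, -0.997, -0.0], [-0.0, 0.0, -1.0]]
wrist_force: [0.3, -0.7, -0.1]
gripper_width: 0.149
finger_force: 30.0
```

```bash
python3 chk.py
```

```text
tcp [0.4975 0.1863 0.0973] yaw -0.0752 F [ 0.3 -0.7 -0.1]
rails 1483 x 85.1 134.8
  85 -12.8 13.6
  91 -12.8 13.6
  97 -15.0 14.0
  103 -22.0 21.1
  109 -25.4 23.9
  115 -26.6 25.1
  121 -25.8 24.1
  127 -22.2 22.6
  133 -21.5 21.1
disc on rails none
disc on blade 4432 ((112.38872528076172, -0.38882365822792053), 23.21366310119629) ztool 27.67
```

Emit:
arm_command --commands '[{"offset":[-1,5,0],"turn":[0,0,0],"grip":0.05},{"offset":[-2,10,0],"turn":[0,0,0],"grip":0.05},{"offset":[-2,15,0],"turn":[0,0,0],"grip":0.05},{"offset":[-2,20,0],"turn":[0,0,0],"grip":0.05},{"offset":[-2,25,0],"turn":[0,0,0],"grip":0.05},{"offset":[-2,25,0],"turn":[0,0,0],"grip":0.05},{"offset":[-2,25,0],"turn":[0,0,0],"grip":0.05},{"offset":[-2,25,0],"turn":[0,0,0],"grip":0.05}]'

```text
clock: 20.65
tcp_pos: [0.4707, 0.0361, 0.0975]
eef_rot: [[0.997, -0.076, 0.0], [-0.076, -0.997, -0.0], [0.0, 0.0, -1.0]]
wrist_force: [-0.3, -0.5, -1.1]
gripper_width: 0.152
finger_force: 30.0
```

Emit:
arm_command --commands '[{"offset":[-2,25,0],"turn":[0,0,0.003],"grip":0.05},{"offset":[-2,25,0],"turn":[0,0,0.004],"grip":0.05},{"offset":[-2,25,0],"turn":[0,0,0.004],"grip":0.05},{"offset":[-2,25,0],"turn":[0,0,0.004],"grip":0.05},{"offset":[-2,20,0],"turn":[0,0,0.004],"grip":0.05},{"offset":[-2,20,0],"turn":[0,0,0.003],"grip":0.05},{"offset":[-2,15,0],"turn":[0,0,0.002],"grip":0.05},{"offset":[-1,8,0],"turn":[0,0,0],"grip":0.05}]'

```text
clock: 21.65
tcp_pos: [0.4419, -0.1242, 0.0975]
eef_rot: [[0.995, -0.1, -0.0], [-0.1, -0.995, -0.0], [-0.0, 0.0, -1.0]]
wrist_force: [0.7, 0.7, -1.0]
gripper_width: 0.153
finger_force: 30.0
```

Emit:
arm_command --commands '[{"offset":[0,2,0],"turn":[0,0,0],"grip":0.05},{"offset":[0,0,0],"turn":[0,0,0],"grip":0.05},{"offset":[0,0,0],"turn":[0,0,0],"grip":0.05}]'

```text
clock: 22.02
tcp_pos: [0.4422, -0.1247, 0.0974]
eef_rot: [[0.995, -0.098, -0.0], [-0.098, -0.995, 0.0], [-0.0, -0.0, -1.0]]
wrist_force: [0.2, 0.7, -1.3]
gripper_width: 0.152
finger_force: 30.0
```

```bash
cat > go.py <<'E'
from h import *; import sys
x,y,z,yaw=map(float,sys.argv[1:])
s=robot.read_state();E=s['eef_rot']
print('to target, tool mm',(E.T@(np.array([x,y,z])-s['tcp_pos'])*1000).round(1),'turn z',(np.arctan2(E[1,0],E[0,0])-yaw).round(4))
E
python3 go.py .4459 -.1257 .0973 -.099; python3 chk.py | tail -1
```

```text
to target, tool mm [3.7 0.6 0.1] turn z 0.0004
disc on blade 4436 ((112.39281463623047, -0.42099446058273315), 23.18013572692871) ztool 27.7
```

Emit:
arm_command --commands '[{"offset":[4,0.6,0],"turn":[0,0,0],"grip":0.05},{"offset":[8,0,0],"turn":[0,0,0],"grip":0.05},{"offset":[10,0,0],"turn":[0,0,0],"grip":0.05},{"offset":[10,0,0],"turn":[0,0,0],"grip":0.05},{"offset":[10,0,0],"turn":[0,0,0],"grip":0.05},{"offset":[10,0,0],"turn":[0,0,0],"grip":0.05},{"offset":[10,0,0],"turn":[0,0,0],"grip":0.05},{"offset":[7,0,0],"turn":[0,0,0],"grip":0.05}]'

```text
clock: 23.08
tcp_pos: [0.5115, -0.1327, 0.0974]
eef_rot: [[0.995, -0.099, 0.0], [-0.099, -0.995, -0.0], [0.0, 0.0, -1.0]]
wrist_force: [-0.3, 0.5, -1.2]
gripper_width: 0.15
finger_force: 30.0
```

Emit:
arm_command --commands '[{"offset":[4,0,0],"turn":[0,0,0],"grip":0.05},{"offset":[0.7,0,3],"turn":[0,0,0],"grip":0.05},{"offset":[0,0,4],"turn":[0,0,0],"grip":0.05},{"offset":[0,0,3],"turn":[0,0,0],"grip":0.05},{"offset":[0,0,0],"turn":[0,0,0],"grip":0.05},{"offset":[0,0,0],"turn":[0,0,0],"grip":0.05}]'

```text
clock: 23.82
tcp_pos: [0.5154, -0.1331, 0.0874]
eef_rot: [[0.995, -0.099, -0.0], [-0.099, -0.995, 0.0], [-0.0, -0.0, -1.0]]
wrist_force: [-0.1, -0.7, -1.4]
gripper_width: 0.152
finger_force: 30.0
```

```bash
python3 go.py .5156 -.1326 .0873 -.099; python3 chk.py
```

```text
to target, tool mm [ 0.1 -0.5  0.1] turn z -0.0003
tcp [ 0.5154 -0.1331  0.0874] yaw -0.0993 F [-0.1 -0.7 -1.4]
rails 1830 x 87.8 138.0
  87 -13.8 12.3
  93 -13.7 12.3
  99 -18.4 18.1
  105 -23.0 22.2
  111 -25.0 24.0
  117 -24.7 23.8
  123 -22.5 21.6
  129 -17.8 16.9
  135 -15.8 15.0
disc on rails none
disc on blade 4435 ((112.24803924560547, -0.33753910660743713), 23.133350372314453) ztool 27.7
```

Emit:
arm_command --commands '[{"offset":[0.5,-0.4,2],"turn":[0,0,0],"grip":0.05},{"offset":[0,0,3],"turn":[0,0,0],"grip":0.05},{"offset":[0,0,3],"turn":[0,0,0],"grip":0.05},{"offset":[0,0,2],"turn":[0,0,0],"grip":0.05},{"offset":[0,0,1],"turn":[0,0,0],"grip":0.05},{"offset":[0,0,0.8],"turn":[0,0,0],"grip":0.05},{"offset":[0,0,0.7],"turn":[0,0,0],"grip":0.05},{"offset":[0,0,0.7],"turn":[0,0,0],"grip":0.05}]'

```text
clock: 24.88
tcp_pos: [0.516, -0.1327, 0.0742]
eef_rot: [[0.995, -0.099, 0.0], [-0.099, -0.995, -0.0], [0.0, 0.0, -1.0]]
wrist_force: [-0.2, -0.3, -1.3]
gripper_width: 0.152
finger_force: 30.0
```

Emit:
arm_command --commands '[{"offset":[0,0,0.7],"turn":[0,0,0],"grip":0.05},{"offset":[0,0,0.7],"turn":[0,0,0],"grip":0.05},{"offset":[0,0,1],"turn":[0,0,0],"grip":0.05},{"offset":[0,0,2],"turn":[0,0,0],"grip":0.05},{"offset":[0,0,3],"turn":[0,0,0],"grip":0.05},{"offset":[0,0,4],"turn":[0,0,0],"grip":0.05},{"offset":[0,0,3],"turn":[0,0,0],"grip":0.05},{"offset":[0,0,0],"turn":[0,0,0],"grip":0.05}]'

```text
clock: 25.88
tcp_pos: [0.5158, -0.1327, 0.0595]
eef_rot: [[0.995, -0.099, -0.001], [-0.099, -0.995, 0.0], [-0.001, -0.0, -1.0]]
wrist_force: [-0.4, -0.3, -1.1]
gripper_width: 0.152
finger_force: 30.0
```

```bash
python3 chk.py
```

```text
tcp [ 0.5158 -0.1327  0.0595] yaw -0.0992 F [-0.4 -0.3 -1.1]
rails 2792 x 87.5 137.7
  87 -4.0 0.8
  93 -13.3 11.0
  99 -18.9 18.6
  105 -22.9 21.2
  111 -23.3 23.0
  117 -22.5 21.1
  123 -19.0 18.2
  129 -13.2 12.9
  135 -13.1 12.4
disc on rails 5249 x 89.8 135.7
  circle ((112.73426818847656, -0.24986620247364044), 23.181819915771484)
disc on blade 65 ((87.88327026367188, 0.9182643890380859), 27.921443939208984) ztool 29.17
```

Emit:
arm_command --commands '[{"offset":[-6,0,0],"turn":[0,0,0],"grip":0.05},{"offset":[-10,0,0],"turn":[0,0,0],"grip":0.05},{"offset":[-12,0,0],"turn":[0,0,0],"grip":0.05},{"offset":[-12,0,0],"turn":[0,0,0],"grip":0.05},{"offset":[-12,0,0],"turn":[0,0,0],"grip":0.05},{"offset":[-12,0,0],"turn":[0,0,0],"grip":0.05},{"offset":[-12,0,0],"turn":[0,0,0],"grip":0.05},{"offset":[-9,0,0],"turn":[0,0,-0.024],"grip":0.05}]'

```text
clock: 26.92
tcp_pos: [0.4306, -0.1242, 0.0598]
eef_rot: [[0.997, -0.074, -0.0], [-0.074, -0.997, 0.0], [-0.0, -0.0, -1.0]]
wrist_force: [1.4, -0.0, -0.8]
gripper_width: 0.153
finger_force: 30.0
```

Emit:
arm_command --commands '[{"offset":[-6,-30,0],"turn":[0,0,0],"grip":0.05},{"offset":[-6,-45,0],"turn":[0,0,0],"grip":0.05},{"offset":[-6,-55,0],"turn":[0,0,0],"grip":0.05},{"offset":[-6,-55,0],"turn":[0,0,0],"grip":0.05},{"offset":[-6,-55,0],"turn":[0,0,0],"grip":0.05},{"offset":[-6,-55,0],"turn":[0,0,0],"grip":0.05},{"offset":[-6,-50,0],"turn":[0,0,0],"grip":0.05},{"offset":[-5,-28,2],"turn":[0,0,0],"grip":0.05}]'

```text
clock: 27.92
tcp_pos: [0.4124, 0.2535, 0.0579]
eef_rot: [[0.997, -0.072, 0.001], [-0.072, -0.997, 0.001], [0.001, -0.001, -1.0]]
wrist_force: [0.7, -1.0, -0.2]
gripper_width: 0.152
finger_force: 30.0
```

Emit:
arm_command --commands '[{"offset":[0,0,0],"turn":[0,0,0],"grip":0.05},{"offset":[0,0,0],"turn":[0,0,0],"grip":0.05}]'

```text
clock: 28.18
tcp_pos: [0.4124, 0.2507, 0.0578]
eef_rot: [[0.997, -0.074, -0.0], [-0.074, -0.997, -0.0], [-0.0, 0.0, -1.0]]
wrist_force: [-0.5, -0.4, -0.5]
gripper_width: 0.151
finger_force: 30.0
```

```bash
python3 go.py .4519 .2484 .0574 -.0752
```

```text
to target, tool mm [39.6 -0.6  0.3] turn z 0.0008
```

Advance to the slot mouth, check, then insert.

Emit:
arm_command --commands '[{"offset":[8,-0.6,0],"turn":[0,0,0.001],"grip":0.05},{"offset":[10,0,0],"turn":[0,0,0],"grip":0.05},{"offset":[10,0,0],"turn":[0,0,0],"grip":0.05},{"offset":[8,0,0],"turn":[0,0,0],"grip":0.05},{"offset":[3.5,0,0],"turn":[0,0,0],"grip":0.05},{"offset":[0,0,0],"turn":[0,0,0],"grip":0.05},{"offset":[0,0,0],"turn":[0,0,0],"grip":0.05}]'

```text
clock: 29.05
tcp_pos: [0.4516, 0.2488, 0.0578]
eef_rot: [[0.997, -0.076, -0.0], [-0.076, -0.997, -0.0], [-0.0, 0.0, -1.0]]
wrist_force: [0.4, -0.7, -1.6]
gripper_width: 0.154
finger_force: 30.0
```

```bash
python3 chk.py
```

```text
tcp [0.4516 0.2488 0.0578] yaw -0.0761 F [ 0.4 -0.7 -1.6]
rails 366 x 134.9 137.8
  134 -13.6 12.2
disc on rails none
disc on blade 199 ((135.45321655273438, 0.030389785766601562), 28.942304611206055) ztool 27.88
```

Emit:
arm_command --commands '[{"offset":[6,0.4,0],"turn":[0,0,0],"grip":0.05},{"offset":[8,0,0],"turn":[0,0,0],"grip":0.05},{"offset":[8,0,0],"turn":[0,0,0],"grip":0.05},{"offset":[8,0,0],"turn":[0,0,0],"grip":0.05},{"offset":[8,0,0],"turn":[0,0,0],"grip":0.05},{"offset":[8,0,0],"turn":[0,0,0],"grip":0.05},{"offset":[4,0,0],"turn":[0,0,0],"grip":0.05},{"offset":[0,0,0],"turn":[0,0,0],"grip":0.05}]'

```text
clock: 30.1
tcp_pos: [0.502, 0.2445, 0.0578]
eef_rot: [[0.997, -0.076, 0.0], [-0.076, -0.997, -0.0], [0.0, 0.0, -1.0]]
wrist_force: [0.8, 0.2, -0.6]
gripper_width: 0.152
finger_force: 30.0
```

```bash
python3 chk.py
```

```text
tcp [0.502  0.2445 0.0578] yaw -0.0764 F [ 0.8  0.2 -0.6]
rails 3145 x 84.9 135.0
  84 -3.9 11.9
  90 -5.7 7.4
  96 -15.9 18.0
  102 -20.4 22.0
  108 -21.9 23.6
  114 -21.3 23.4
  120 -19.0 20.4
  126 -14.2 14.5
  132 -14.0 12.2
disc on rails 5326 x 89.1 134.5
  circle ((111.59978485107422, 0.7215697765350342), 23.047693252563477)
disc on blade 70 ((85.1274185180664, 0.015219688415527344), 28.929855346679688) ztool 28.32
```

Emit:
arm_command --commands '[{"offset":[0,0,-4],"turn":[0,0,0],"grip":0.05},{"offset":[0,0,-4],"turn":[0,0,0],"grip":0.05},{"offset":[0,0,-4],"turn":[0,0,0],"grip":0.05},{"offset":[0,0,-1.5],"turn":[0,0,0],"grip":0.05},{"offset":[0,0,-1.5],"turn":[0,0,0],"grip":0.05},{"offset":[0,0,-1.5],"turn":[0,0,0],"grip":0.05},{"offset":[0,0,-1.5],"turn":[0,0,0],"grip":0.05},{"offset":[0,0,-2],"turn":[0,0,0],"grip":0.05}]'

```text
clock: 31.15
tcp_pos: [0.5018, 0.2445, 0.0778]
eef_rot: [[0.997, -0.076, -0.0], [-0.076, -0.997, -0.0], [-0.0, 0.0, -1.0]]
wrist_force: [-0.3, 0.3, -1.6]
gripper_width: 0.15
finger_force: 30.0
```

Emit:
arm_command --commands '[{"offset":[0,0,-3],"turn":[0,0,0],"grip":0.05},{"offset":[0,0,-4],"turn":[0,0,0],"grip":0.05},{"offset":[0,0,-4],"turn":[0,0,0],"grip":0.05},{"offset":[0,0,-4],"turn":[0,0,0],"grip":0.05},{"offset":[0,0,-3],"turn":[0,0,0],"grip":0.05},{"offset":[0,0,-2],"turn":[0,0,0],"grip":0.05},{"offset":[0,0,0],"turn":[0,0,0],"grip":0.05},{"offset":[0,0,0],"turn":[0,0,0],"grip":0.05}]'

```text
clock: 32.15
tcp_pos: [0.5018, 0.2446, 0.0977]
eef_rot: [[0.997, -0.076, -0.0], [-0.076, -0.997, -0.0], [-0.0, 0.0, -1.0]]
wrist_force: [0.0, -0.8, -0.6]
gripper_width: 0.152
finger_force: 30.0
```

```bash
python3 chk.py|tail -1
```

```text
disc on blade 4424 ((111.88446807861328, 0.7816442251205444), 23.089740753173828) ztool 27.68
```

Emit:
arm_command --commands '[{"offset":[-1,5,0],"turn":[0,0,0],"grip":0.05},{"offset":[-1,10,0],"turn":[0,0,0],"grip":0.05},{"offset":[-1,15,0],"turn":[0,0,0],"grip":0.05},{"offset":[-1,20,0],"turn":[0,0,0],"grip":0.05},{"offset":[-1,25,0],"turn":[0,0,0],"grip":0.05},{"offset":[-1,25,0],"turn":[0,0,0],"grip":0.05},{"offset":[-1,25,0],"turn":[0,0,0],"grip":0.05},{"offset":[-1,25,0],"turn":[0,0,0],"grip":0.05}]'

```text
clock: 33.2
tcp_pos: [0.4819, 0.0937, 0.0979]
eef_rot: [[0.997, -0.077, 0.0], [-0.077, -0.997, -0.0], [0.0, 0.0, -1.0]]
wrist_force: [0.3, 0.0, -2.0]
gripper_width: 0.153
finger_force: 30.0
```

Emit:
arm_command --commands '[{"offset":[-1,25,0],"turn":[0,0,0],"grip":0.05},{"offset":[-1,25,0],"turn":[0,0,0],"grip":0.05},{"offset":[-1,25,0],"turn":[0,0,0],"grip":0.05},{"offset":[-1,25,0],"turn":[0,0,0],"grip":0.05},{"offset":[-1,25,0],"turn":[0,0,0],"grip":0.05},{"offset":[-1,25,0],"turn":[0,0,0],"grip":0.05},{"offset":[-1,25,0],"turn":[0,0,0],"grip":0.05},{"offset":[-1,25,0],"turn":[0,0,0],"grip":0.05}]'

```text
clock: 34.2
tcp_pos: [0.4584, -0.1048, 0.0979]
eef_rot: [[0.997, -0.077, 0.0], [-0.077, -0.997, -0.0], [0.0, 0.0, -1.0]]
wrist_force: [0.9, -0.2, -1.5]
gripper_width: 0.153
finger_force: 30.0
```

Emit:
arm_command --commands '[{"offset":[-2,25,0],"turn":[0,0,0.004],"grip":0.05},{"offset":[-2,20,0],"turn":[0,0,0.005],"grip":0.05},{"offset":[-2,15,0],"turn":[0,0,0.005],"grip":0.05},{"offset":[-2,10,0],"turn":[0,0,0.005],"grip":0.05},{"offset":[0,7,0],"turn":[0,0,0.004],"grip":0.05},{"offset":[0,4,0],"turn":[0,0,0],"grip":0.05},{"offset":[0,0,0],"turn":[0,0,0],"grip":0.05},{"offset":[0,0,0],"turn":[0,0,0],"grip":0.05}]'

```text
clock: 35.2
tcp_pos: [0.4445, -0.1829, 0.0978]
eef_rot: [[0.995, -0.099, -0.0], [-0.099, -0.995, 0.0], [-0.0, -0.0, -1.0]]
wrist_force: [-0.4, -0.0, -1.6]
gripper_width: 0.152
finger_force: 30.0
```

```bash
python3 go.py .4409 -.1844 .0873 -.099; python3 chk.py|tail -1
```

```text
to target, tool mm [-3.5  1.8 10.5] turn z 0.0002
disc on blade 4434 ((111.86531829833984, 0.8048958778381348), 23.078506469726562) ztool 27.68
```

Emit:
arm_command --commands '[{"offset":[2,0.9,3],"turn":[0,0,0],"grip":0.05},{"offset":[5,0.9,4],"turn":[0,0,0],"grip":0.05},{"offset":[9,0,3.5],"turn":[0,0,0],"grip":0.05},{"offset":[10,0,0],"turn":[0,0,0],"grip":0.05},{"offset":[10,0,0],"turn":[0,0,0],"grip":0.05},{"offset":[10,0,0],"turn":[0,0,0],"grip":0.05},{"offset":[10,0,0],"turn":[0,0,0],"grip":0.05},{"offset":[6,0,0],"turn":[0,0,0],"grip":0.05}]'

```text
clock: 36.25
tcp_pos: [0.5068, -0.1913, 0.0873]
eef_rot: [[0.995, -0.099, 0.0], [-0.099, -0.995, -0.0], [0.0, 0.0, -1.0]]
wrist_force: [-0.8, -1.0, -1.4]
gripper_width: 0.154
finger_force: 30.0
```

Emit:
arm_command --commands '[{"offset":[3,0,0],"turn":[0,0,0],"grip":0.05},{"offset":[1,0,0],"turn":[0,0,0],"grip":0.05},{"offset":[0,0,0],"turn":[0,0,0],"grip":0.05},{"offset":[0,0,0],"turn":[0,0,0],"grip":0.05}]'

```text
clock: 36.75
tcp_pos: [0.5098, -0.1916, 0.0874]
eef_rot: [[0.995, -0.099, -0.0], [-0.099, -0.995, 0.0], [-0.0, -0.0, -1.0]]
wrist_force: [-0.5, -0.5, -1.6]
gripper_width: 0.151
finger_force: 30.0
```

```bash
python3 go.py .5106 -.1913 .0873 -.099; python3 chk.py
```

```text
to target, tool mm [ 0.8 -0.3  0.1] turn z -0.0003
tcp [ 0.5098 -0.1916  0.0874] yaw -0.0993 F [-0.5 -0.5 -1.6]
rails 1092 x 87.5 110.9
  87 -12.9 13.6
  93 -12.5 13.6
  99 -17.7 20.2
  105 -23.0 24.2
disc on rails none
disc on blade 455 ((100.12437438964844, 0.8424711227416992), 19.391183853149414) ztool 28.15
```

Emit:
arm_command --commands '[{"offset":[0.7,-0.4,2],"turn":[0,0,0],"grip":0.05},{"offset":[0,0,3],"turn":[0,0,0],"grip":0.05},{"offset":[0,0,3],"turn":[0,0,0],"grip":0.05},{"offset":[0,0,2],"turn":[0,0,0],"grip":0.05},{"offset":[0,0,1],"turn":[0,0,0],"grip":0.05},{"offset":[0,0,0.8],"turn":[0,0,0],"grip":0.05},{"offset":[0,0,0.7],"turn":[0,0,0],"grip":0.05},{"offset":[0,0,0.7],"turn":[0,0,0],"grip":0.05}]'

```text
clock: 37.8
tcp_pos: [0.5108, -0.1912, 0.0741]
eef_rot: [[0.995, -0.099, 0.0], [-0.099, -0.995, -0.0], [0.0, 0.0, -1.0]]
wrist_force: [0.8, -0.3, -1.9]
gripper_width: 0.153
finger_force: 30.0
```

Emit:
arm_command --commands '[{"offset":[0,0,0.7],"turn":[0,0,0],"grip":0.05},{"offset":[0,0,0.7],"turn":[0,0,0],"grip":0.05},{"offset":[0,0,1],"turn":[0,0,0],"grip":0.05},{"offset":[0,0,2],"turn":[0,0,0],"grip":0.05},{"offset":[0,0,3],"turn":[0,0,0],"grip":0.05},{"offset":[0,0,4],"turn":[0,0,0],"grip":0.05},{"offset":[0,0,3],"turn":[0,0,0],"grip":0.05},{"offset":[0,0,0],"turn":[0,0,0],"grip":0.05}]'

```text
clock: 38.8
tcp_pos: [0.5106, -0.1912, 0.0594]
eef_rot: [[0.995, -0.099, -0.0], [-0.099, -0.995, 0.0], [-0.0, -0.0, -1.0]]
wrist_force: [0.1, -0.1, -0.8]
gripper_width: 0.154
finger_force: 30.0
```

```bash
python3 chk.py
```

```text
tcp [ 0.5106 -0.1912  0.0594] yaw -0.0992 F [ 0.1 -0.1 -0.8]
rails 1546 x 86.8 112.1
  86 -0.4 0.8
  92 -9.3 11.0
  98 -17.8 19.5
  104 -21.1 22.2
  110 -27.0 None
disc on rails 832 x 89.5 104.3
  circle ((102.91181182861328, 0.2402002364397049), 20.902446746826172)
disc on blade 63 ((86.91865539550781, -0.11263751983642578), 28.83002471923828) ztool 28.8
```

Emit:
arm_command --commands '[{"offset":[-6,0,0],"turn":[0,0,0],"grip":0.05},{"offset":[-10,0,0],"turn":[0,0,0],"grip":0.05},{"offset":[-12,0,0],"turn":[0,0,0],"grip":0.05},{"offset":[-12,0,0],"turn":[0,0,0],"grip":0.05},{"offset":[-12,0,0],"turn":[0,0,0],"grip":0.05},{"offset":[-12,0,0],"turn":[0,0,0],"grip":0.05},{"offset":[-12,0,0],"turn":[0,0,0],"grip":0.05},{"offset":[-9,0,0],"turn":[0,0,-0.024],"grip":0.05}]'

```text
clock: 39.85
tcp_pos: [0.4253, -0.1827, 0.0597]
eef_rot: [[0.997, -0.074, -0.0], [-0.074, -0.997, 0.0], [-0.0, -0.0, -1.0]]
wrist_force: [-0.4, -0.2, -0.9]
gripper_width: 0.15
finger_force: 30.0
```

Emit:
arm_command --commands '[{"offset":[-6,-30,0],"turn":[0,0,0],"grip":0.05},{"offset":[-6,-50,0],"turn":[0,0,0],"grip":0.05},{"offset":[-6,-55,0],"turn":[0,0,0],"grip":0.05},{"offset":[-6,-55,0],"turn":[0,0,0],"grip":0.05},{"offset":[-6,-55,0],"turn":[0,0,0],"grip":0.05},{"offset":[-6,-55,0],"turn":[0,0,0],"grip":0.05},{"offset":[-6,-55,0],"turn":[0,0,0],"grip":0.05},{"offset":[-6,-55,1],"turn":[0,0,0],"grip":0.05}]'

```text
clock: 40.85
tcp_pos: [0.4089, 0.2315, 0.0588]
eef_rot: [[0.997, -0.074, 0.001], [-0.074, -0.997, 0.0], [0.001, -0.0, -1.0]]
wrist_force: [1.3, 0.3, -1.7]
gripper_width: 0.15
finger_force: 30.0
```

Emit:
arm_command --commands '[{"offset":[-3,-50,1],"turn":[0,0,0],"grip":0.05},{"offset":[0,-30,0],"turn":[0,0,0],"grip":0.05},{"offset":[0,0,0],"turn":[0,0,0],"grip":0.05},{"offset":[0,0,0],"turn":[0,0,0],"grip":0.05}]'

```text
clock: 41.35
tcp_pos: [0.4118, 0.3089, 0.0576]
eef_rot: [[0.997, -0.074, -0.001], [-0.074, -0.997, -0.0], [-0.0, 0.001, -1.0]]
wrist_force: [0.2, 0.5, -1.0]
gripper_width: 0.152
finger_force: 30.0
```

```bash
python3 go.py .4515 .3095 .0574 -.0752
```

```text
to target, tool mm [39.6 -3.6  0.1] turn z 0.0007
```

Emit:
arm_command --commands '[{"offset":[8,-3.6,0],"turn":[0,0,0.0007],"grip":0.05},{"offset":[10,0,0],"turn":[0,0,0],"grip":0.05},{"offset":[10,0,0],"turn":[0,0,0],"grip":0.05},{"offset":[8,0,0],"turn":[0,0,0],"grip":0.05},{"offset":[3.6,0,0],"turn":[0,0,0],"grip":0.05},{"offset":[0,0,0],"turn":[0,0,0],"grip":0.05},{"offset":[0,0,0],"turn":[0,0,0],"grip":0.05}]'

```text
clock: 42.22
tcp_pos: [0.4515, 0.3102, 0.0577]
eef_rot: [[0.997, -0.076, -0.0], [-0.076, -0.997, -0.0], [-0.0, 0.0, -1.0]]
wrist_force: [0.1, 0.3, -0.5]
gripper_width: 0.147
finger_force: 30.0
```

```bash
python3 chk.py
```

```text
tcp [0.4515 0.3102 0.0577] yaw -0.0757 F [ 0.1  0.3 -0.5]
rails none
disc on rails none
disc on blade 129 ((140.48194885253906, 1.1735000610351562), 27.539180755615234) ztool 27.66
```

Emit:
arm_command --commands '[{"offset":[3,0.7,0],"turn":[0,0,0],"grip":0.05},{"offset":[4,0,0],"turn":[0,0,0],"grip":0.05},{"offset":[0,0,0],"turn":[0,0,0],"grip":0.05},{"offset":[0,0,0],"turn":[0,0,0],"grip":0.05}]'

```text
clock: 42.78
tcp_pos: [0.4588, 0.3089, 0.0577]
eef_rot: [[0.997, -0.076, -0.0], [-0.076, -0.997, -0.0], [-0.0, 0.0, -1.0]]
wrist_force: [0.5, 0.1, -1.1]
gripper_width: 0.153
finger_force: 30.0
```

```bash
python3 chk.py
```

```text
tcp [0.4588 0.3089 0.0577] yaw -0.076 F [ 0.5  0.1 -1.1]
rails 655 x 132.2 137.7
  132 -0.4 1.9
disc on rails 197 x 131.9 135.8
  circle ((135.5322265625, 0.4688839912414551), 12.033533096313477)
disc on blade 128 ((133.11236572265625, 1.2076549530029297), 27.749555587768555) ztool 27.59
```

Emit:
arm_command --commands '[{"offset":[5,0,0],"turn":[0,0,0],"grip":0.05},{"offset":[7,0,0],"turn":[0,0,0],"grip":0.05},{"offset":[7,0,0],"turn":[0,0,0],"grip":0.05},{"offset":[7,0,0],"turn":[0,0,0],"grip":0.05},{"offset":[7,0,0],"turn":[0,0,0],"grip":0.05},{"offset":[7,0,0],"turn":[0,0,0],"grip":0.05},{"offset":[3,0,0],"turn":[0,0,0],"grip":0.05},{"offset":[0,0,0],"turn":[0,0,0],"grip":0.05}]'

```text
clock: 43.82
tcp_pos: [0.5018, 0.3057, 0.0577]
eef_rot: [[0.997, -0.076, -0.0], [-0.076, -0.997, -0.0], [-0.0, 0.0, -1.0]]
wrist_force: [0.3, -0.3, -0.6]
gripper_width: 0.155
finger_force: 30.0
```

```bash
python3 chk.py
```

```text
tcp [0.5018 0.3057 0.0577] yaw -0.0761 F [ 0.3 -0.3 -0.6]
rails 2706 x 89.5 137.9
  89 -2.7 0.8
  95 -15.3 16.2
  101 -20.0 20.8
  107 -22.1 23.0
  113 -22.5 23.3
  119 -20.5 21.5
  125 -15.3 16.3
  131 -13.0 12.4
disc on rails 5343 x 89.4 135.2
  circle ((112.2697982788086, 0.6285424828529358), 23.24367332458496)
disc on blade 62 ((108.504150390625, 1.071171760559082), 33.23003005981445) ztool 28.85
```

Emit:
arm_command --commands '[{"offset":[0,0,-4],"turn":[0,0,0],"grip":0.05},{"offset":[0,0,-4],"turn":[0,0,0],"grip":0.05},{"offset":[0,0,-4],"turn":[0,0,0],"grip":0.05},{"offset":[0,0,-1.5],"turn":[0,0,0],"grip":0.05},{"offset":[0,0,-1.5],"turn":[0,0,0],"grip":0.05},{"offset":[0,0,-1.5],"turn":[0,0,0],"grip":0.05},{"offset":[0,0,-1.5],"turn":[0,0,0],"grip":0.05},{"offset":[0,0,-2],"turn":[0,0,0],"grip":0.05}]'

```text
clock: 44.88
tcp_pos: [0.5016, 0.3057, 0.0778]
eef_rot: [[0.997, -0.076, -0.0], [-0.076, -0.997, -0.0], [-0.0, 0.0, -1.0]]
wrist_force: [1.3, -0.7, -1.0]
gripper_width: 0.152
finger_force: 30.0
```

Emit:
arm_command --commands '[{"offset":[0,0,-3],"turn":[0,0,0],"grip":0.05},{"offset":[0,0,-4],"turn":[0,0,0],"grip":0.05},{"offset":[0,0,-4],"turn":[0,0,0],"grip":0.05},{"offset":[0,0,-4],"turn":[0,0,0],"grip":0.05},{"offset":[0,0,-3],"turn":[0,0,0],"grip":0.05},{"offset":[0,0,-2],"turn":[0,0,0],"grip":0.05},{"offset":[0,0,0],"turn":[0,0,0],"grip":0.05},{"offset":[0,0,0],"turn":[0,0,0],"grip":0.05}]'

```text
clock: 45.88
tcp_pos: [0.5016, 0.3057, 0.0976]
eef_rot: [[0.997, -0.076, -0.0], [-0.076, -0.997, -0.0], [-0.0, 0.0, -1.0]]
wrist_force: [-0.4, -0.1, -2.4]
gripper_width: 0.152
finger_force: 30.0
```

```bash
python3 chk.py|tail -1
```

```text
disc on blade 4430 ((112.32462310791016, 0.5954955220222473), 23.238327026367188) ztool 27.71
```

Emit:
arm_command --commands '[{"offset":[-1,5,0],"turn":[0,0,0],"grip":0.05},{"offset":[-1,10,0],"turn":[0,0,0],"grip":0.05},{"offset":[-1,15,0],"turn":[0,0,0],"grip":0.05},{"offset":[-1,20,0],"turn":[0,0,0],"grip":0.05},{"offset":[-1,25,0],"turn":[0,0,0],"grip":0.05},{"offset":[-1,25,0],"turn":[0,0,0],"grip":0.05},{"offset":[-1,25,0],"turn":[0,0,0],"grip":0.05},{"offset":[-1,25,0],"turn":[0,0,0],"grip":0.05}]'

```text
clock: 46.92
tcp_pos: [0.4819, 0.1549, 0.0978]
eef_rot: [[0.997, -0.076, 0.0], [-0.076, -0.997, -0.0], [0.0, 0.0, -1.0]]
wrist_force: [0.2, -0.9, -1.4]
gripper_width: 0.156
finger_force: 30.0
```

Emit:
arm_command --commands '[{"offset":[-1,25,0],"turn":[0,0,0],"grip":0.05},{"offset":[-1,25,0],"turn":[0,0,0],"grip":0.05},{"offset":[-1,25,0],"turn":[0,0,0],"grip":0.05},{"offset":[-1,25,0],"turn":[0,0,0],"grip":0.05},{"offset":[-1,25,0],"turn":[0,0,0],"grip":0.05},{"offset":[-1,25,0],"turn":[0,0,0],"grip":0.05},{"offset":[-1,25,0],"turn":[0,0,0],"grip":0.05},{"offset":[-1,25,0],"turn":[0,0,0],"grip":0.05}]'

```text
clock: 47.92
tcp_pos: [0.4584, -0.0436, 0.0978]
eef_rot: [[0.997, -0.076, 0.0], [-0.076, -0.997, -0.0], [0.0, 0.0, -1.0]]
wrist_force: [0.9, -0.2, -1.4]
gripper_width: 0.15
finger_force: 30.0
```

Emit:
arm_command --commands '[{"offset":[-2,25,0],"turn":[0,0,0],"grip":0.05},{"offset":[-2,25,0],"turn":[0,0,0],"grip":0.05},{"offset":[-2,25,0],"turn":[0,0,0],"grip":0.05},{"offset":[-2,25,0],"turn":[0,0,0.004],"grip":0.05},{"offset":[-2,25,0],"turn":[0,0,0.005],"grip":0.05},{"offset":[-2,22,0],"turn":[0,0,0.005],"grip":0.05},{"offset":[0,18,0],"turn":[0,0,0.005],"grip":0.05},{"offset":[0,14,0],"turn":[0,0,0.004],"grip":0.05}]'

```text
clock: 48.92
tcp_pos: [0.4324, -0.2206, 0.0978]
eef_rot: [[0.995, -0.1, 0.0], [-0.1, -0.995, -0.0], [0.0, 0.0, -1.0]]
wrist_force: [-0.5, 0.3, -1.4]
gripper_width: 0.152
finger_force: 30.0
```

Emit:
arm_command --commands '[{"offset":[0,10,0],"turn":[0,0,0],"grip":0.05},{"offset":[0,8,0],"turn":[0,0,0],"grip":0.05},{"offset":[0,5,0],"turn":[0,0,0],"grip":0.05},{"offset":[0,2,0],"turn":[0,0,0],"grip":0.05},{"offset":[0,0,0],"turn":[0,0,0],"grip":0.05},{"offset":[0,0,0],"turn":[0,0,0],"grip":0.05}]'

```text
clock: 49.68
tcp_pos: [0.4304, -0.2441, 0.0977]
eef_rot: [[0.995, -0.098, -0.0], [-0.098, -0.995, 0.0], [-0.0, -0.0, -1.0]]
wrist_force: [0.3, -0.8, -0.7]
gripper_width: 0.156
finger_force: 30.0
```

```bash
python3 go.py .4343 -.2441 .0873 -.099; python3 chk.py|tail -1
```

```text
to target, tool mm [ 3.9 -0.4 10.4] turn z 0.0004
disc on blade 4437 ((112.25546264648438, 0.5858661532402039), 23.189550399780273) ztool 27.67
```

Forward 74 mm, down 10.4 mm.

Emit:
arm_command --commands '[{"offset":[4,-0.4,3],"turn":[0,0,0],"grip":0.05},{"offset":[8,0,4],"turn":[0,0,0],"grip":0.05},{"offset":[10,0,3.4],"turn":[0,0,0],"grip":0.05},{"offset":[10,0,0],"turn":[0,0,0],"grip":0.05},{"offset":[10,0,0],"turn":[0,0,0],"grip":0.05},{"offset":[10,0,0],"turn":[0,0,0],"grip":0.05},{"offset":[10,0,0],"turn":[0,0,0],"grip":0.05},{"offset":[7,0,0],"turn":[0,0,0],"grip":0.05}]'

```text
clock: 50.72
tcp_pos: [0.4998, -0.2509, 0.0873]
eef_rot: [[0.995, -0.099, 0.0], [-0.099, -0.995, -0.0], [0.0, 0.0, -1.0]]
wrist_force: [-0.6, -0.2, -0.9]
gripper_width: 0.155
finger_force: 30.0
```

Emit:
arm_command --commands '[{"offset":[4,0,0],"turn":[0,0,0],"grip":0.05},{"offset":[1,0,0],"turn":[0,0,0],"grip":0.05},{"offset":[0,0,0],"turn":[0,0,0],"grip":0.05},{"offset":[0,0,0],"turn":[0,0,0],"grip":0.05}]'

```text
clock: 51.22
tcp_pos: [0.5038, -0.2513, 0.0873]
eef_rot: [[0.995, -0.099, -0.0], [-0.099, -0.995, 0.0], [-0.0, -0.0, -1.0]]
wrist_force: [0.3, 0.3, -0.5]
gripper_width: 0.153
finger_force: 30.0
```

```bash
python3 go.py .5040 -.2510 .0873 -.099; python3 chk.py
```

```text
to target, tool mm [ 0.2 -0.3  0. ] turn z 0.0
tcp [ 0.5038 -0.2513  0.0873] yaw -0.099 F [ 0.3  0.3 -0.5]
rails 1793 x 87.4 137.4
  87 -12.5 13.6
  93 -12.5 13.6
  99 -17.7 19.6
  105 -22.4 22.9
  111 -24.3 24.6
  117 -23.3 24.5
  123 -21.4 22.4
  129 -17.0 18.3
  135 -15.8 15.5
disc on rails none
disc on blade 4435 ((112.42662811279297, 0.518859326839447), 23.24047088623047) ztool 27.69
```

Emit:
arm_command --commands '[{"offset":[0,0,2],"turn":[0,0,0],"grip":0.05},{"offset":[0,0,3],"turn":[0,0,0],"grip":0.05},{"offset":[0,0,3],"turn":[0,0,0],"grip":0.05},{"offset":[0,0,2],"turn":[0,0,0],"grip":0.05},{"offset":[0,0,1],"turn":[0,0,0],"grip":0.05},{"offset":[0,0,0.8],"turn":[0,0,0],"grip":0.05},{"offset":[0,0,0.7],"turn":[0,0,0],"grip":0.05},{"offset":[0,0,0.7],"turn":[0,0,0],"grip":0.05}]'

```text
clock: 52.28
tcp_pos: [0.5041, -0.2513, 0.0741]
eef_rot: [[0.995, -0.099, 0.0], [-0.099, -0.995, -0.0], [0.0, 0.0, -1.0]]
wrist_force: [0.5, 0.0, -1.2]
gripper_width: 0.151
finger_force: 30.0
```

Emit:
arm_command --commands '[{"offset":[0,0,0.7],"turn":[0,0,0],"grip":0.05},{"offset":[0,0,0.7],"turn":[0,0,0],"grip":0.05},{"offset":[0,0,1],"turn":[0,0,0],"grip":0.05},{"offset":[0,0,2],"turn":[0,0,0],"grip":0.05},{"offset":[0,0,3],"turn":[0,0,0],"grip":0.05},{"offset":[0,0,4],"turn":[0,0,0],"grip":0.05},{"offset":[0,0,3],"turn":[0,0,0],"grip":0.05},{"offset":[0,0,0],"turn":[0,0,0],"grip":0.05}]'

```text
clock: 53.28
tcp_pos: [0.5039, -0.2512, 0.0594]
eef_rot: [[0.995, -0.099, -0.0], [-0.099, -0.995, 0.0], [-0.0, -0.0, -1.0]]
wrist_force: [-0.1, 0.4, -1.8]
gripper_width: 0.149
finger_force: 30.0
```

```bash
python3 chk.py|tail -4
```

```text
135 -12.5 13.5
disc on rails 5248 x 89.8 135.9
  circle ((111.93733978271484, 3.4023993015289307), 25.327129364013672)
disc on blade 57 ((87.73856353759766, -0.9042091369628906), 28.074594497680664) ztool 28.81
```

Emit:
arm_command --commands '[{"offset":[-6,0,0],"turn":[0,0,0],"grip":0.05},{"offset":[-10,0,0],"turn":[0,0,0],"grip":0.05},{"offset":[-12,0,0],"turn":[0,0,0],"grip":0.05},{"offset":[-12,0,0],"turn":[0,0,0],"grip":0.05},{"offset":[-12,0,0],"turn":[0,0,0],"grip":0.05},{"offset":[-12,0,0],"turn":[0,0,0],"grip":0.05},{"offset":[-12,0,0],"turn":[0,0,0],"grip":0.05},{"offset":[-9,0,0],"turn":[0,0,0],"grip":0.05}]'

```text
clock: 54.32
tcp_pos: [0.4187, -0.2428, 0.0597]
eef_rot: [[0.995, -0.099, -0.0], [-0.099, -0.995, 0.0], [-0.0, -0.0, -1.0]]
wrist_force: [0.5, 0.6, -0.6]
gripper_width: 0.147
finger_force: 30.0
```

Emit:
arm_command --commands '[{"offset":[0,-20,0],"turn":[0,0,0.005],"grip":0.05},{"offset":[0,-40,0],"turn":[0,0,0],"grip":0.05},{"offset":[0,-50,0],"turn":[0,0,0],"grip":0.05},{"offset":[0,-50,0],"turn":[0,0,0],"grip":0.05},{"offset":[0,-40,0],"turn":[0,0,0],"grip":0.05},{"offset":[0,-30,0],"turn":[0,0,0],"grip":0.05},{"offset":[0,0,0],"turn":[0,0,0],"grip":0.05},{"offset":[0,0,0],"turn":[0,0,0],"grip":0.05}]'

```text
clock: 55.32
tcp_pos: [0.4432, -0.0145, 0.0597]
eef_rot: [[0.995, -0.103, 0.0], [-0.103, -0.995, -0.0], [0.0, 0.0, -1.0]]
wrist_force: [0.5, 0.3, -0.6]
gripper_width: 0.155
finger_force: 30.0
```

```bash
python3 go.py .450 .0005 .0385 -.104; python3 - <<'E'
from h import *
c=cam('wrist');P=dep(c); dark=c[0].max(-1)<110
print('mat',fit(P,.45,.62,-.07,.07,-.002,.006,dark))
E
```

```text
to target, tool mm [  5.2 -15.6  21.2] turn z 0.0005
mat ([[521.4, -6.1], [80.1, 150.6], 84.5], array([0.5335, 0.0047, 0.0015]), 15121)
```

Emit:
arm_command --commands '[{"offset":[3,-8,4],"turn":[0,0,-0.003],"grip":0.05},{"offset":[2.2,-7.6,6],"turn":[0,0,0],"grip":0.05},{"offset":[0,0,5],"turn":[0,0,0],"grip":0.05},{"offset":[0,0,2.5],"turn":[0,0,0],"grip":0.05},{"offset":[0,0,1],"turn":[0,0,0],"grip":0.05},{"offset":[0,0,1],"turn":[0,0,0],"grip":0.05},{"offset":[0,0,1],"turn":[0,0,0],"grip":0.05},{"offset":[0,0,0],"turn":[0,0,0],"grip":0.05}]'

```text
clock: 56.38
tcp_pos: [0.45, 0.0008, 0.0392]
eef_rot: [[0.995, -0.101, 0.0], [-0.101, -0.995, -0.0], [0.0, 0.0, -1.0]]
wrist_force: [0.1, 0.1, -0.9]
gripper_width: 0.15
finger_force: 30.0
```

Emit:
arm_command --commands '[{"offset":[0,0,0.3],"turn":[0,0,0],"grip":0.05},{"offset":[0,0,0.3],"turn":[0,0,0],"grip":0.05},{"offset":[0,0,0],"turn":[0,0,0],"grip":0.05}]'

```text
clock: 56.75
tcp_pos: [0.45, 0.0008, 0.0386]
eef_rot: [[0.995, -0.101, -0.0], [-0.101, -0.995, -0.0], [-0.0, 0.0, -1.0]]
wrist_force: [0.5, 0.6, -1.0]
gripper_width: 0.154
finger_force: 30.0
```

Emit:
arm_command --commands '[{"offset":[0,0,0.3],"turn":[0,0,0],"grip":0.05},{"offset":[0,0,0.3],"turn":[0,0,0],"grip":0.05},{"offset":[0,0,0],"turn":[0,0,0],"grip":0.05}]'

```text
clock: 57.12
tcp_pos: [0.4499, 0.0008, 0.0383]
eef_rot: [[0.995, -0.101, 0.0], [-0.101, -0.995, -0.0], [0.0, 0.0, -1.0]]
wrist_force: [-2.4, 0.2, 8.2]
gripper_width: 0.15
finger_force: 30.0
```

Contact with the mat. I'll release, rise and look.

Emit:
arm_command --commands '[{"offset":[0,0,-0.2],"turn":[0,0,0],"grip":0.05},{"offset":[0,0,0],"turn":[0,0,0],"grip":0.3},{"offset":[0,0,0],"turn":[0,0,0],"grip":0.6},{"offset":[0,0,0],"turn":[0,0,0],"grip":0.6},{"offset":[0,0,0],"turn":[0,0,0],"grip":0.6},{"offset":[0,0,0],"turn":[0,0,0],"grip":0.6},{"offset":[0,0,-20],"turn":[0,0,0],"grip":0.6},{"offset":[0,0,-40],"turn":[0,0,0],"grip":0.6}]'

```text
clock: 58.12
tcp_pos: [0.4491, 0.0009, 0.098]
eef_rot: [[0.995, -0.101, -0.003], [-0.101, -0.995, 0.0], [-0.003, -0.0, -1.0]]
wrist_force: [0.7, -0.6, 1.1]
gripper_width: 0.602
finger_force: 0.0
```

Emit:
arm_command --commands '[{"offset":[0,0,-50],"turn":[0,0,0],"grip":0.6},{"offset":[0,0,-50],"turn":[0,0,0],"grip":0.6},{"offset":[0,20,-50],"turn":[0,0,0],"grip":0.6},{"offset":[0,40,-50],"turn":[0,0,0],"grip":0.6},{"offset":[0,40,-30],"turn":[0,0,0],"grip":0.6},{"offset":[0,0,0],"turn":[0,0,0],"grip":0.6},{"offset":[0,0,0],"turn":[0,0,0],"grip":0.6},{"offset":[0,0,0],"turn":[0,0,0],"grip":0.6}]'

```text
clock: 59.12
tcp_pos: [0.4396, -0.0967, 0.326]
eef_rot: [[0.995, -0.1, -0.002], [-0.1, -0.995, 0.001], [-0.002, -0.001, -1.0]]
wrist_force: [0.6, 0.0, -0.0]
gripper_width: 0.601
finger_force: 0.0
```

```bash
python3 - <<'E'
from h import *
c=cam('wrist'); save(c,'end.png',1.25); P=dep(c)
print(robot.read_state()['tcp_pos'],'knob',fit(P,.56,.7,-.28,-.1,.195,.21))
print('rails',fit(P,.56,.68,-.32,-.08,.036,.0415))
for n,x,y in [('n0',.6157,-.2627),('n1',.6216,-.203),('n2',.6275,-.1433)]: print(n,fit(P,x-.028,x+.028,y-.028,y+.028,.0435,.05))
print('post',fit(P,.38,.54,-.08,.08,.07,.085))
print('paddle',fit(P,.38,.65,-.08,.08,.002,.01,c[0].min(-1)>150))
print('mat',fit(P,.38,.65,-.08,.08,-.002,.0065,c[0].max(-1)<110))
E
```

```text
[ 0.43968306 -0.09679856  0.3261507 ] knob None
rails ([[621.5, -203.3], [172.9, 50.2], 84.0], array([ 0.6127, -0.1774,  0.0394]), 1308)
n0 ([[614.7, -264.3], [41.0, 46.0], 46.7], array([ 0.6152, -0.263 ,  0.0457]), 828)
n1 ([[614.6, -196.4], [45.1, 26.8], 49.4], array([ 0.6112, -0.1935,  0.0456]), 388)
n2 ([[628.2, -143.1], [43.3, 45.4], 84.7], array([ 0.6279, -0.1429,  0.0458]), 871)
post ([[426.6, 17.9], [14.1, 29.7], 81.5], array([0.4268, 0.0171, 0.0762]), 221)
paddle ([[481.3, 11.6], [50.9, 170.2], 82.9], array([0.4669, 0.0073, 0.0046]), 1457)
mat ([[501.4, -3.9], [79.8, 188.6], 84.4], array([ 0.5229, -0.0166,  0.0016]), 3953)
```

View pics/end.png

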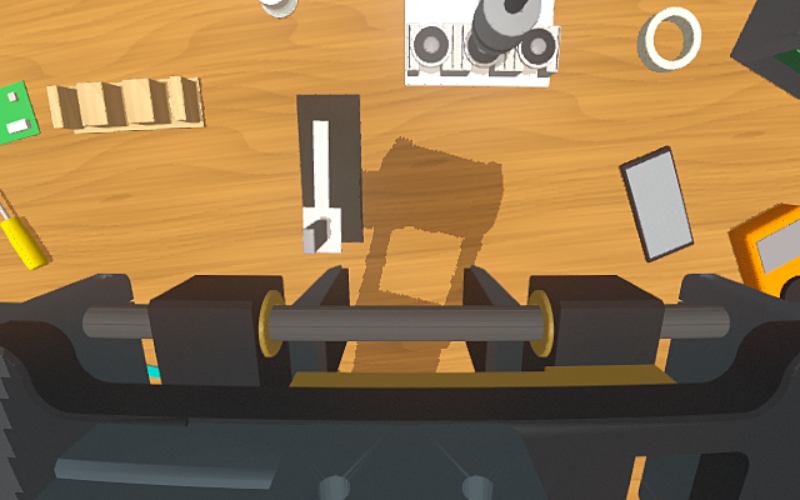

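The stage holds all three speakers and the head is still over the middle nest, but the paddle has been knocked aside (post at about (318,235), foot past the mat's corner). I'll grasp it again and put it back.

Emit:
arm_command --commands '[{"offset":[0,0,0],"turn":[0,0,0.03],"grip":0.6},{"offset":[-7,-28,30],"turn":[0,0,0],"grip":0.6},{"offset":[-7,-28,40],"turn":[0,0,0],"grip":0.6},{"offset":[-7,-28,40],"turn":[0,0,0],"grip":0.6},{"offset":[-7,-28,40],"turn":[0,0,0],"grip":0.6},{"offset":[0,0,40],"turn":[0,0,0],"grip":0.6},{"offset":[0,0,0],"turn":[0,0,0],"grip":0.6},{"offset":[0,0,0],"turn":[0,0,0],"grip":0.6}]'

```text
clock: 60.18
tcp_pos: [0.4276, 0.0168, 0.1381]
eef_rot: [[0.991, -0.131, 0.001], [-0.131, -0.991, -0.0], [0.001, -0.0, -1.0]]
wrist_force: [-0.1, -0.7, -0.5]
gripper_width: 0.604
finger_force: 0.0
```

```bash
python3 - <<'E'
from h import *
c=cam('wrist'); P=dep(c)
print('post',fit(P,.38,.54,-.08,.08,.07,.085))
print('paddle blade',fit(P,.475,.65,-.08,.08,.003,.01,c[0].min(-1)>150))
E
python3 go.py .4267 .0181 .0385 -.13
```

```text
post ([[426.9, 17.7], [14.0, 29.3], 82.7], array([0.4278, 0.0176, 0.0763]), 640)
paddle blade ([[519.6, 5.2], [17.7, 91.3], 82.2], array([0.5218, 0.0053, 0.0046]), 1768)
to target, tool mm [-1.5 -1.2 99.8] turn z -0.0016
```

Emit:
arm_command --commands '[{"offset":[-1,-1,35],"turn":[0,0,0.002],"grip":0.6},{"offset":[0,0,35],"turn":[0,0,0],"grip":0.6},{"offset":[0,0,20],"turn":[0,0,0],"grip":0.5},{"offset":[0,0,9],"turn":[0,0,0],"grip":0.4},{"offset":[0,0,0],"turn":[0,0,0],"grip":0.3},{"offset":[0,0,0],"turn":[0,0,0],"grip":0.05},{"offset":[0,0,0],"turn":[0,0,0],"grip":0.05},{"offset":[0,0,0],"turn":[0,0,0],"grip":0.05}]'

```text
clock: 61.22
tcp_pos: [0.4266, 0.018, 0.0388]
eef_rot: [[0.991, -0.132, 0.002], [-0.132, -0.991, -0.0], [0.002, -0.0, -1.0]]
wrist_force: [-0.2, -1.1, 10.3]
gripper_width: 0.15
finger_force: 30.0
```

Emit:
arm_command --commands '[{"offset":[0,0,0],"turn":[0,0,0],"grip":0.05},{"offset":[0,0,0],"turn":[0,0,0],"grip":0.05},{"offset":[0,0,0],"turn":[0,0,0],"grip":0.05},{"offset":[0,0,0],"turn":[0,0,0],"grip":0.05},{"offset":[0,0,-8],"turn":[0,0,0],"grip":0.05},{"offset":[0,0,-8],"turn":[0,0,-0.031],"grip":0.05},{"offset":[0,0,0],"turn":[0,0,0],"grip":0.05},{"offset":[0,0,0],"turn":[0,0,0],"grip":0.05}]'

```text
clock: 62.22
tcp_pos: [0.4261, 0.0181, 0.0541]
eef_rot: [[0.995, -0.102, 0.0], [-0.102, -0.995, -0.0], [0.0, 0.0, -1.0]]
wrist_force: [0.3, -0.7, -1.0]
gripper_width: 0.152
finger_force: 30.0
```

```bash
python3 go.py .449 .0012 .0385 -.101;  python3 - <<'E'
from h import *
s=robot.read_state();E=s['eef_rot'];c=cam('wrist');P=dep(c);Q=(P-s['tcp_pos'])@E*1000
for x0 in (50,90,120):
    m=(Q[...,0]>x0)&(Q[...,0]<x0+20)&(abs(Q[...,1])<30)&(P[...,2]>.009)
    q=Q[m]; print(x0,q[:,1].min(),q[:,1].max(),np.median(q[:,2]),q[:,0].max())
E
```

```text
to target, tool mm [24.5 14.5 15.6] turn z -0.001
50 -9.076771200658069 9.033989284063951 34.366418110911894 69.75589278110871
90 -8.868882231302434 8.747167928354607 34.42721393168796 109.99536119349905
120 -9.27677073462514 9.072066165912025 34.446287771730525 139.88793441809608
```

Emit:
arm_command --commands '[{"offset":[8,5,0],"turn":[0,0,0],"grip":0.05},{"offset":[8,5,0],"turn":[0,0,0],"grip":0.05},{"offset":[8.5,4.5,5],"turn":[0,0,0],"grip":0.05},{"offset":[0,0,6],"turn":[0,0,0],"grip":0.05},{"offset":[0,0,2.5],"turn":[0,0,0],"grip":0.05},{"offset":[0,0,1],"turn":[0,0,0],"grip":0.05},{"offset":[0,0,0.5],"turn":[0,0,0],"grip":0.05},{"offset":[0,0,0],"turn":[0,0,0],"grip":0.05}]'

```text
clock: 63.28
tcp_pos: [0.4489, 0.0013, 0.0391]
eef_rot: [[0.995, -0.102, 0.0], [-0.102, -0.995, -0.0], [0.0, 0.0, -1.0]]
wrist_force: [0.6, 0.1, -0.2]
gripper_width: 0.155
finger_force: 30.0
```

Emit:
arm_command --commands '[{"offset":[0,0,0.3],"turn":[0,0,0],"grip":0.05},{"offset":[0,0,0.2],"turn":[0,0,0],"grip":0.05},{"offset":[0,0,0],"turn":[0,0,0],"grip":0.05}]'

```text
clock: 63.65
tcp_pos: [0.4489, 0.0012, 0.0388]
eef_rot: [[0.995, -0.102, 0.0], [-0.102, -0.995, -0.0], [0.0, 0.0, -1.0]]
wrist_force: [-2.0, 1.0, 6.8]
gripper_width: 0.153
finger_force: 30.0
```

Contact again. Release, rise, move to a viewpoint that sees everything, and check.

Emit:
arm_command --commands '[{"offset":[0,0,-0.2],"turn":[0,0,0],"grip":0.05},{"offset":[0,0,0],"turn":[0,0,0],"grip":0.3},{"offset":[0,0,0],"turn":[0,0,0],"grip":0.6},{"offset":[0,0,0],"turn":[0,0,0],"grip":0.6},{"offset":[0,0,0],"turn":[0,0,0],"grip":0.6},{"offset":[0,0,0],"turn":[0,0,0],"grip":0.6},{"offset":[0,0,-20],"turn":[0,0,0],"grip":0.6},{"offset":[0,0,-40],"turn":[0,0,0],"grip":0.6}]'

```text
clock: 64.65
tcp_pos: [0.448, 0.0013, 0.0985]
eef_rot: [[0.995, -0.102, -0.003], [-0.102, -0.995, 0.0], [-0.003, -0.0, -1.0]]
wrist_force: [-0.1, 0.7, -0.1]
gripper_width: 0.599
finger_force: 0.0
```

Emit:
arm_command --commands '[{"offset":[0,0,-50],"turn":[0,0,0],"grip":0.6},{"offset":[0,0,-50],"turn":[0,0,0],"grip":0.6},{"offset":[10,20,-50],"turn":[0,0,0],"grip":0.6},{"offset":[15,20,-50],"turn":[0,0,0],"grip":0.6},{"offset":[15,20,-50],"turn":[0,0,0],"grip":0.6},{"offset":[0,0,-30],"turn":[0,0,0],"grip":0.6},{"offset":[0,0,0],"turn":[0,0,0],"grip":0.6},{"offset":[0,0,0],"turn":[0,0,0],"grip":0.6}]'

```text
clock: 65.65
tcp_pos: [0.4821, -0.0624, 0.3779]
eef_rot: [[0.995, -0.102, -0.001], [-0.102, -0.995, 0.0], [-0.001, -0.0, -1.0]]
wrist_force: [-0.3, 0.2, -0.1]
gripper_width: 0.6
finger_force: 0.0
```

Emit:
arm_command --commands '[{"offset":[0,0,0],"turn":[0,0,0],"grip":0.6},{"offset":[0,0,0],"turn":[0,0,0],"grip":0.6},{"offset":[0,0,0],"turn":[0,0,0],"grip":0.6},{"offset":[0,0,0],"turn":[0,0,0],"grip":0.6}]'

```text
clock: 66.15
tcp_pos: [0.4826, -0.0625, 0.3786]
eef_rot: [[0.995, -0.102, -0.0], [-0.102, -0.995, 0.0], [-0.0, -0.0, -1.0]]
wrist_force: [0.4, 0.4, -0.3]
gripper_width: 0.603
finger_force: 0.0
```

```bash
python3 - <<'E'
from h import *
c=cam('wrist'); save(c,'end2.png',1.25); P=dep(c)
print('knob',fit(P,.56,.7,-.28,-.1,.195,.21))
for n,x,y in [('n0',.6157,-.2627),('n1',.6216,-.203),('n2',.6275,-.1433)]: print(n,fit(P,x-.026,x+.026,y-.026,y+.026,.0435,.05))
print('post',fit(P,.38,.54,-.08,.08,.07,.085))
print('paddle',fit(P,.38,.65,-.08,.08,.002,.01,c[0].min(-1)>150))
E
```

```text
knob ([[621.6, -202.4], [15.3, 15.5], 87.6], array([ 0.6216, -0.2018,  0.2014]), 194)
n0 ([[610.9, -267.3], [31.8, 45.9], 41.6], array([ 0.6098, -0.2674,  0.0456]), 427)
n1 ([[616.9, -192.6], [46.0, 24.1], 28.5], array([ 0.6146, -0.1901,  0.0456]), 253)
n2 ([[628.0, -143.1], [43.1, 44.2], 38.2], array([ 0.6282, -0.1429,  0.0458]), 641)
post ([[449.0, 0.7], [13.1, 30.3], 83.2], array([0.4494, 0.0005, 0.0761]), 165)
paddle ([[503.0, -3.6], [50.0, 170.5], 83.7], array([ 0.4811, -0.0065,  0.0045]), 1203)
```

View pics/end2.png

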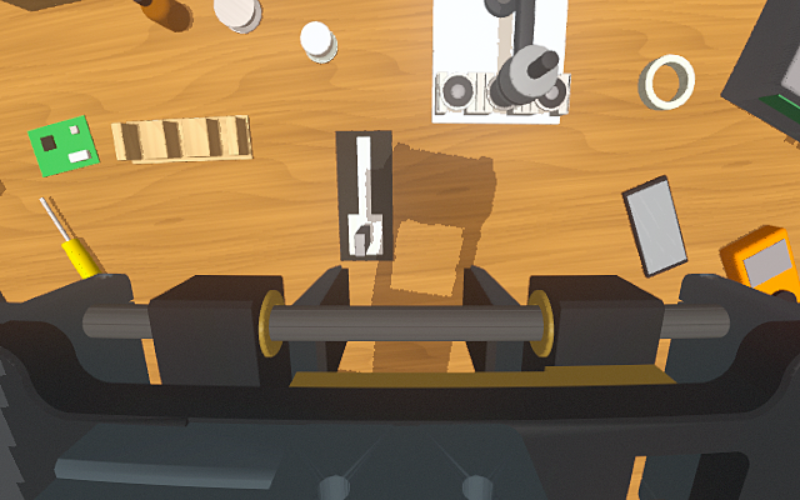

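The paddle is back on its mat (post at (362,238)) and the speakers are in the nests. n0 and n1 are partly hidden by the head, which is still centred.

```bash
python3 -c "
from station import robot
print(robot.sign_off())"
```

```text
the job is handed in; nothing more can be done
None
```

I handed the job in at about 66 s. The microscope head is within about 1 mm of the middle nest's centre. All three speakers are on their own nests: the left one was measured centred after release, the other two were centred just before lowering and the head then partly hid them. The paddle is back on its mat after I re-placed it once when it was knocked aside.

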